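# Open both doors of the knife display cabinet

## Robot

A 7-joint arm with a two-finger parallel gripper is mounted at the origin on the work surface. World frame = base frame: x ahead of the robot, y to its left, z up, the work surface at z = 0. Lengths are in m, angles in rad, forces in N, time in s.
With the tool pointing down it reaches from about 0.4 to 0.85 m from the base axis. Payload 10.4 kg.
Tool frame: the origin (TCP) lies on the front face of the gripper's body, between the roots of the fingers; the fingertips stand 70 mm ahead of it and the grasp point (between the pads) lies 51 mm ahead of it (env.hold_point_z is the distance from the TCP to the grasp point, in m); y points along the fingers, x is the direction in which the jaws open and shut, and the axes are right-handed (so a half turn about y gives the same grasp; the last joint's range is limited). The gripper opens to 87 mm and grips with 3 to 60 N. Pads are 19 mm wide; open, the fingers measure 117 mm over their backs; the gripper's body (75 mm by 190 mm) begins 51 mm behind the grasp point.
Start: joints at [-1.178, 0.332, -0.065, 1.46, 0.022, 1.35, -0.088], TCP at [0.252, 0.572, 0.292] pointing down, gripper open.
Joint ranges: [-2.6, 2.6], [-0.5, 2.12], [-1.47, 1.34], [0.16, 2.42], [-1.27, 4.41], [0.06, 2.06], [-2.6, 2.6]. Speed limits (rad/s): [2.22, 2.22, 2.79, 2.79, 3.14, 3.14, 3.14].

## Interface

Orientations are given as a rotation vector (axis times angle).
In Python, from plant import sense, imaging, order, env gives the robot as it stands.
- The arm moves only by the tool play_rows, never from a script. Its argument "steps" is a list of rows, each a list of 3 entries, a list of its own where there are three numbers: the shift along the tool's x, y, z in mm, then the turn about the tool's y in degrees, then the opening, from -1 (shut) to 1 (fully open). A call has 1 to 12 rows; each row shifts and turns the commanded pose from where the row before left it, along the tool's axes as they then stand; what a row does not reach is not made up. A row lasts 1/10 s, in which the tool goes at most 50 mm and 8.59 degrees, less where a joint would pass 70% of its speed; a pose out of reach is approached as far as the arm can. A call is refused whole if a number of a shift passes 50 or a number of a turn 8.59, either way. A call with a gripper value outside its range is refused whole. The fingers move at their own pace and stop on an object; "newtons" is the grip in N (left out, the last holds). Time passes only in rows, so rows that do not move let the fingers close. It gives the time, the measured TCP pose, the force and the opening at its end, in the units of the state.
- sense(): the state, without advancing time (a new reading comes with each control period).
- imaging.get_image(name): name is "side" or "top"; returns the picture (480x640x3 uint8, blue, green, red); there is no depth.
- imaging.camera_info(name): a dict with "fov_y" (degrees; the focal length in pixels is half the picture's height over the tangent of half this angle, whatever the lens; pixels are square), "cx", "cy" (the principal point, pixels), "R" (3x3) and "t" (3): a world point X has camera coordinates R X + t. Camera axes: x right, y down, z forward; pixel columns grow to the right and rows downward; lengths in m; the calibration is good to about 2 mm. A picture is of the moment at which its call begins. camera_info takes no time and is no camera call.
- order.hand_in(): hands the job in, once; it reports no verdict.
The state is a dict: "clock": time; "q": joint angles; "qvel": joint speeds; "joint_efforts": joint torques, N m; "tool_pos": TCP position; "ee_rot": TCP orientation; "wrist_force": force on the tool from outside, world axes, zero at the start; "ft_torque": the same for the moment, N m; "width": finger opening in m.
Only numpy, scipy, OpenCV 4.12 (cv2) and the standard library are available. Lean on these libraries where they do the work, as an engineer would, in place of code of your own. Each camera call takes 0.05 s, during which the arm holds its last target.

## Task

Open up the small display cabinet for restocking: draw the short bolt and open the left door, whose strip lies over the other one, then draw the long bolt and open the right door, and leave both standing wide open, about square to the cabinet or further. Never drag a door hard against a bolt that is still engaged, and leave the other things on the bench where they are.

Things in the scene. Friction and masses are not known exactly. Their poses are not given: they have to be found in the camera images.
- cabinet: dark wooden display cabinet, glass back and top, 360 wide (y) x 225 deep x 353 mm high, fixed, doors facing the robot. Origin under the centre of the carcass; x from the doors to the back, y to the left seen from the robot, z up. Door faces at x = -106 mm, hinges at y = +170 and -170, meeting line y = 0. Doors 16 mm thick, 115 to 318 mm above the bench
- top_rail: wooden rail along the cabinet's front above the doors, 16 x 360 x 30 mm, overhanging the door faces by 28 mm (x from -134 to -118 mm in the cabinet's frame, 323 to 353 mm above the bench), so the grip bars cannot be reached straight from above. Origin on the cabinet's middle plane, 338 mm above the bench
- bottom_rail: wooden rail along the cabinet's front below the doors, x from -134 to -118 mm in the cabinet's frame, 63 to 105 mm above the bench. Origin on the cabinet's middle plane, 84 mm above the bench
- strip_leaf (a joint): left (+y) door, shut at 0, positive (rad) as it swings out towards the robot, stop at 1.8. It turns stiffly (about 0.1 Nm) about an upright hinge on the cabinet's left side and stays where it is left. A wooden strip along its free edge lies over the right door's edge by 17 mm, so this door has to open first; it is bolted to the top rail by the short bolt
- plain_leaf (a joint): right (-y) door, shut at 0, positive (rad) as it swings out towards the robot, stop at 1.8. It turns stiffly (about 0.1 Nm) about an upright hinge on the cabinet's right side and stays where it is left. Its free edge lies under the left door's strip, and it is bolted to the bottom rail by the long bolt
- strip_leaf_hinge (a point): point on the outer face at the hinge axis of the left door, at half its height (217 mm above the bench)
- plain_leaf_hinge (a point): point on the outer face at the hinge axis of the right door, at half its height (217 mm above the bench)
- strip_leaf_edge (a point): point on the outer face at the free edge, 170 mm from the hinge axis, of the left door, at half its height (217 mm above the bench)
- plain_leaf_edge (a point): point on the outer face at the free edge, 170 mm from the hinge axis, of the right door, at half its height (217 mm above the bench)
- short_bolt: Short flat steel bolt on the left door's face, 115 mm from its hinge, its end up behind the top rail. Grip: an upright steel bar, 12 mm thick, 50 tall, 42 mm off the door face; its stem is 17 to 25 mm below its middle, so pinch it higher. Origin: middle of the bar, 250 mm up when home; axes as the cabinet's while shut. Slides down 26 mm to a firm stop against a spring (3 to 5 N, returns when let go); clear of the rail after 20 mm. Its bar also pulls the door.
- long_bolt: Long flat steel bolt on the right door's face, 115 mm from its hinge, its end down behind the bottom rail. Grip: an upright steel bar, 12 mm thick, 50 tall, 42 mm off the door face; its stem is 17 to 25 mm below its middle, so pinch it higher. Origin: middle of the bar, 250 mm up when home; axes as the cabinet's while shut. Slides up 26 mm to a firm stop against a spring (3 to 5 N, returns when let go); clear of the rail after 20 mm. Its bar also pulls the door.
- scale_a: light wooden knife-handle blank, 40 x 120 x 12 mm, lying loose; origin under its centre. Not part of the job
- scale_b: dark wooden knife-handle blank, 40 x 120 x 12 mm, lying loose; origin under its centre. Not part of the job
- blank: flat steel knife blank, about 170 x 26 x 6 mm, lying loose; origin on its underside. Not part of the job
- brush: hand brush lying loose, at most 30 mm high; origin on its underside. Not part of the job
- glue: white glue bottle, 60 mm across, 160 mm tall, standing; origin under its centre. Not part of the job
- spray: dark steel can, 56 mm across, 150 mm tall, standing; origin under its centre. Not part of the job
- jar: amber jar, 68 mm across, 90 mm tall, standing; origin under its centre. Not part of the job

How it is judged:
On the way, in this order (a step that is already met when the one before it is completed fails the run):
1. the left door has been opened by at least 20 degrees (value of joint strip_leaf above 0.35 rad), for 0.1 s.
2. then the right door has been opened by at least 20 degrees (value of joint plain_leaf above 0.35 rad), for 0.1 s.
At the end, for the whole second after the job is handed in: Both doors stand open by more than 1.25 rad (72 degrees) and are at rest (value of joint each of strip_leaf, plain_leaf above 1.25 rad and velocity of joint strip_leaf between -0.05 and 0.05 rad/s and velocity of joint plain_leaf between -0.05 and 0.05 rad/s); the robot touches nothing.
It fails at once if a door was dragged against its engaged bolt: more than 40 N between bolt and rail (contact force between short_bolt and top_rail above 40 N or contact force between long_bolt and bottom_rail above 40 N).
It fails at once if a thing on the bench was shifted by more than 40 mm (distance of any of scale_a, scale_b, blank, brush, glue, spray, jar from where it was at the start of the episode above 0.04 m).
It fails at once if a bottle, can or jar was tipped by more than 30 degrees (angle between any of glue, spray, jar's own z axis and vertical above 0.52 rad).
It also fails if it takes over 72 s, if anything falls off the work surface, if the arm or the gripper's body presses on something with over 40 N, if the wrist force passes 120 N, or if a joint passes its speed limit or range.

## Working session

There is one attempt and no reset: what is moved stays moved. The work goes in short steps, Python scripts to look and compute and a tool call to move; the robot and the scene stay as the last step left them, time stands still between calls to the robot, and variables do not carry over. Pictures are saved under pics/ and viewed, and the job is handed in when it is done.

Besides the shell and the picture viewer there is one more tool, called after "Emit:" by a JSON object that holds its "op" and its "data", one argument or row to a line. play_rows: Moves the arm, as the interface text tells. Its arguments: {"type":"object","properties":{"steps":{"type":"array","items":{"type":"array"}},"newtons":{"type":"number"}},"required":["steps"]}

```bash
ls; mkdir -p pics
python3 - <<'E'
from plant import sense, imaging, order, env
import cv2
s=sense();print(s)
for n in("side","top"):
    print(n,imaging.camera_info(n)); cv2.imwrite(f"pics/{n}0.png",imaging.get_image(n))
print(env.hold_point_z,[a for a in dir(env) if a[0]!='_'])
E
```

```text
pics
{'clock': 0.0, 'q': array([-1.17759218,  0.3329251 , -0.06472937,  1.46096101,  0.02159335,
        1.34988547, -0.08847264]), 'qvel': array([ 0.00055729, -0.00025156, -0.00088149,  0.00092748,  0.00012905,
       -0.00256128, -0.00087519]), 'joint_efforts': array([-1.61606640e-03, -6.23277497e+01,  2.36715964e-02, -3.89902210e+01,
       -6.14076597e-02,  3.95386107e-02,  1.33779745e-04]), 'tool_pos': array([0.25231982, 0.57148492, 0.29141129]), 'ee_rot': array([-1.37853659, -0.89686693,  0.8988633 ]), 'wrist_force': array([-0.13777751, -0.35085371, -0.38208999]), 'ft_torque': array([-0.06194625, -0.04792273, -0.00764432]), 'width': 0.08710178266805231}
side {'fov_y': 53.58602542520846, 'cx': 317.5342706025555, 'cy': 240.68078732217626, 'R': array([[ 0.93309185, -0.35962979,  0.00245316],
       [-0.28218694, -0.73635415, -0.61494153],
       [ 0.22295769,  0.57310468, -0.78856889]]), 't': array([-0.53992322,  0.27871352,  1.23829939])}
top {'fov_y': 52.02292715213594, 'cx': 323.0390203000006, 'cy': 237.5465935909989, 'R': array([[-0.003638  , -0.99993874, -0.01045354],
       [-0.99205558,  0.00492345, -0.12570393],
       [ 0.1257477 ,  0.00991318, -0.99201272]]), 't': array([0.00997597, 0.61872037, 1.45771187])}
0.051 ['IKError', 'hold_point_z']
```

View pics/side0.png

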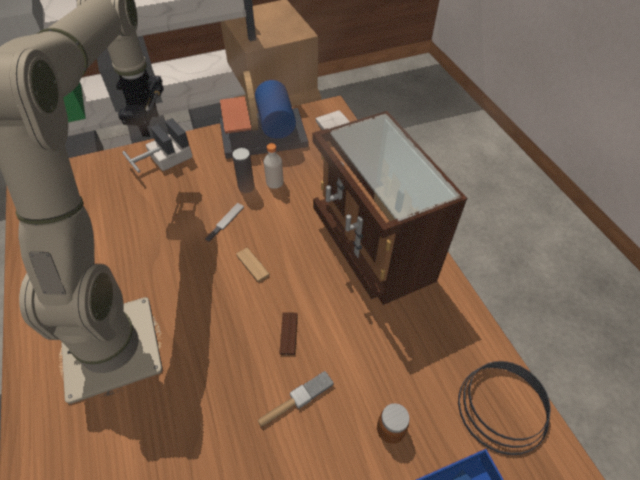

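View pics/top0.png

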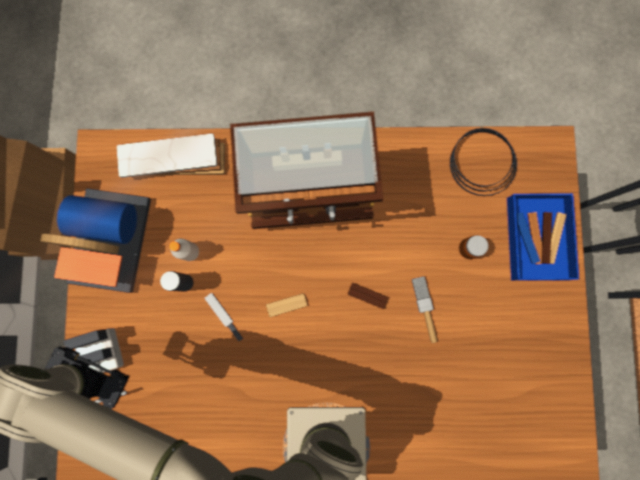

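Run:
```python
from scipy.spatial.transform import Rotation as R
print(R.from_rotvec([-1.37853659, -0.89686693,  0.8988633 ]).as_matrix())
```

```text
[[ 4.03856612e-01 -5.51439028e-04 -9.14822132e-01]
 [ 9.14821096e-01 -1.37724108e-03  4.03856986e-01]
 [-1.48263312e-03 -9.99998900e-01 -5.17398602e-05]]
```

Run:
```python
import cv2
a=cv2.imread("pics/side0.png");b=cv2.imread("pics/top0.png")
cv2.imwrite("pics/z1.png",cv2.resize(a[50:210,90:230],None,fx=4,fy=3.7,interpolation=cv2.INTER_CUBIC))
cv2.imwrite("pics/z2.png",cv2.resize(a[100:310,300:480],None,fx=2.8,fy=2.8,interpolation=cv2.INTER_CUBIC))
cv2.imwrite("pics/z3.png",cv2.resize(b[100:250,215:400],None,fx=4,fy=4,interpolation=cv2.INTER_CUBIC))
```

```text
(no output)
```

View pics/z1.png

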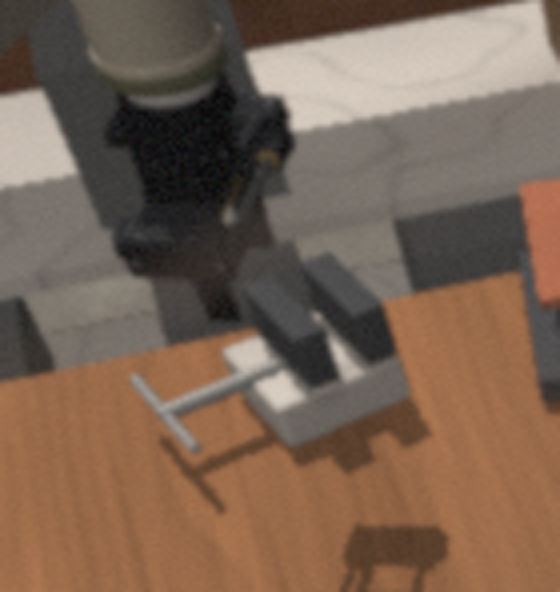

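View pics/z2.png

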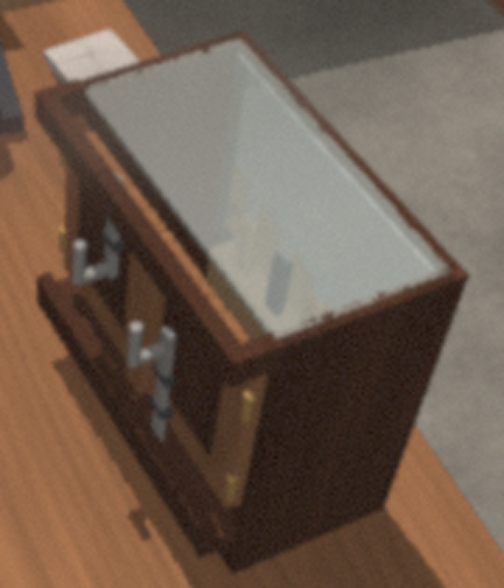

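View pics/z3.png

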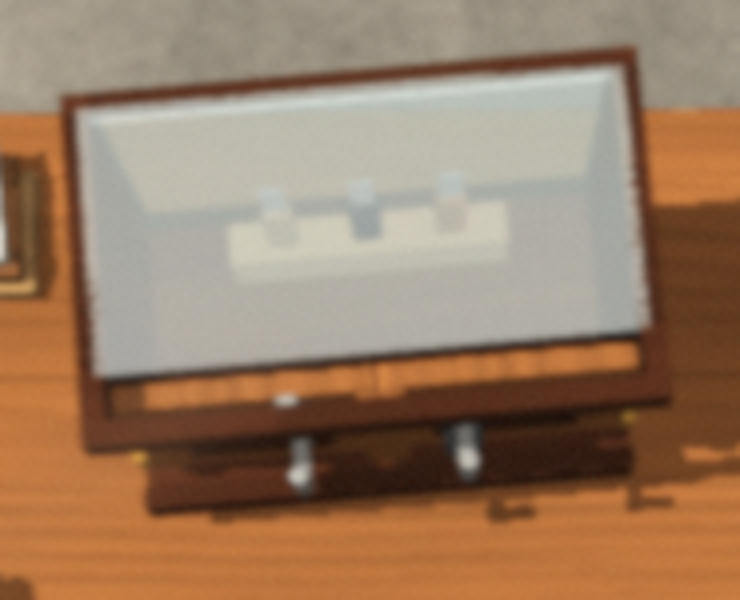

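Emit:
{"op": "play_rows", "data": {
  "steps": [
    [[0, 0, 0], 5, 1]
  ]
}}

```text
clock: 0.2
tool_pos: [0.2524, 0.5716, 0.2917]
ee_rot: [-1.407, -0.83, 0.832]
wrist_force: [-0.0, 0.4, -1.0]
width: 0.0867
```

```bash
cat > h.py <<'E'
import numpy as np
from plant import sense, imaging, order, env
def cam(n):
    c=imaging.camera_info(n); f=240/np.tan(np.radians(c['fov_y']/2)); return c,f
def ray(n,u,v):
    c,f=cam(n);R=np.array(c['R']);t=np.array(c['t'])
    return -R.T@t, R.T@np.array([(u-c['cx'])/f,(v-c['cy'])/f,1])
def onz(n,u,v,z):
    o,d=ray(n,u,v); return o+d*(z-o[2])/d[2]
def tri(a,b):
    (o1,d1),(o2,d2)=ray("side",*a),ray("top",*b)
    A=np.array([d1,-d2]).T; s=np.linalg.lstsq(A,o2-o1,rcond=None)[0]
    p,q=o1+s[0]*d1,o2+s[1]*d2; return (p+q)/2,np.linalg.norm(p-q)
def proj(n,X):
    c,f=cam(n); p=np.array(c['R'])@np.array(X)+c['t']; return f*p[0]/p[2]+c['cx'],f*p[1]/p[2]+c['cy']
E
python3 - <<'E'
from h import *
C={}
for k,z in dict(bl=(62,97),br=(635,47),fr=(670,402),fl=(86,452)).items():
    C[k]=onz("top",215+z[0]/4,100+z[1]/4,.353); print(k,C[k].round(4))
print(np.linalg.norm(C['fl']-C['fr']),np.linalg.norm(C['bl']-C['br']),np.linalg.norm(C['bl']-C['fl']))
for k,z in dict(bl=(240,37),br=(465,273),fr=(240,365),fl=(38,95)).items():
    print(k,onz("side",300+z[0]/2.8,100+z[1]/2.8,.353).round(4))
# bar tops
print(tri((300+79/2.8,100+243/2.8),(215+302/4,100+443/4)),onz("side",300+79/2.8,100+243/2.8,.275),onz("top",215+302/4,100+443/4,.275))
print(tri((300+135/2.8,100+325/2.8),(215+470/4,100+428/4)),onz("side",300+135/2.8,100+325/2.8,.275),onz("top",215+470/4,100+428/4,.275))
E
```

```text
bl [0.863  0.2324 0.353 ]
br [ 0.8925 -0.1226  0.353 ]
fr [ 0.6686 -0.1401  0.353 ]
fl [0.6399 0.2134 0.353 ]
0.35459624233216297 0.3562347494761304 0.22393920230707137
bl [0.8588 0.2199 0.353 ]
br [ 0.894  -0.1247  0.353 ]
fr [ 0.6793 -0.1463  0.353 ]
fl [0.6473 0.209  0.353 ]
(array([0.65095946, 0.09059204, 0.27365526]), np.float64(0.016657113053569015)) [0.64194873 0.09014169 0.275     ] [0.65894442 0.08864318 0.275     ]
(array([ 0.66036873, -0.01766333,  0.27193065]), np.float64(0.016981585203479827)) [ 0.65046611 -0.01917152  0.275     ] [ 0.66816236 -0.01973677  0.275     ]
```

Emit:
{"op": "play_rows", "data": {
  "steps": [
    [[0, -40, 0], -8.5, 1],
    [[0, -40, 0], -8.5, 1],
    [[0, -40, 0], -8.5, 1],
    [[0, -40, 0], -8, 1],
    [[0, -40, 0], 0, 1],
    [[0, -40, 0], 0, 1],
    [[0, 0, 0], 0, 1]
  ]
}}

```text
clock: 0.9
tool_pos: [0.2525, 0.5718, 0.5377]
ee_rot: [-1.166, -1.274, 1.262]
wrist_force: [0.0, 0.8, 0.5]
width: 0.0871
```

```bash
cat >> h.py <<'E'
from scipy.spatial.transform import Rotation as Rot
def st():
    s=sense(); M=Rot.from_rotvec(s['ee_rot']).as_matrix()
    print('t',round(s['clock'],2),'q',s['q'].round(3),'p',s['tool_pos'].round(4),'F',s['wrist_force'].round(1),'w',round(s['width'],4))
    print(M.round(3)); print('hold',(s['tool_pos']+.051*M[:,1]).round(4))
    return s['tool_pos'],M
def to_tool(d):
    p,M=st(); print('tool mm',(M.T@np.array(d)*1000).round(1))
E
python3 -c "
from h import *
st()"
```

```text
t 0.9 q [-1.159  0.348 -0.109  0.933  0.039  1.855  0.402] p [0.2525 0.5718 0.5377] F [0.  0.8 0.5] w 0.0871
[[-0.081  0.003 -0.997]
 [ 0.997  0.007 -0.081]
 [ 0.007 -1.    -0.003]]
hold [0.2526 0.5722 0.4868]
```

Emit:
{"op": "play_rows", "data": {
  "steps": [
    [[-30, 0, -30], 0, 1],
    [[-45, 0, -40], 0, 1],
    [[-45, 0, -40], 0, 1],
    [[-48, 0, -25], 0, 1],
    [[-48, 0, 0], 0, 1],
    [[-48, 0, 0], 0, 1],
    [[-48, 0, 0], 0, 1],
    [[-48, 0, 0], 0, 1],
    [[-48, 0, 0], 0, 1],
    [[-48, 0, 0], 0, 1],
    [[-48, 0, 0], 0, 1],
    [[0, 0, 0], 0, 1]
  ]
}}

```text
clock: 2.1
tool_pos: [0.4116, 0.0914, 0.5328]
ee_rot: [-1.175, -1.263, 1.261]
wrist_force: [0.5, 0.7, 0.7]
width: 0.0873
```

```bash
python3 -c "
from h import *
st()"
```

```text
t 2.1 q [-0.6   -0.15   0.231  1.482  0.035  1.804  1.28 ] p [0.4116 0.0914 0.5328] F [0.5 0.7 0.7] w 0.0873
[[-0.072  0.001 -0.997]
 [ 0.997  0.    -0.072]
 [ 0.    -1.    -0.001]]
hold [0.4116 0.0914 0.4818]
```

Emit:
{"op": "play_rows", "data": {
  "steps": [
    [[0, -30, -20], 0, 1],
    [[0, -30, -20], 0, 1],
    [[0, -30, -20], 0, 1],
    [[0, -30, -20], 0, 1],
    [[0, -30, -20], 0, 1],
    [[0, -30, -20], 0, 1],
    [[0, 0, 0], 0, 1]
  ]
}}

```text
clock: 2.8
tool_pos: [0.5199, 0.1064, 0.6693]
ee_rot: [-1.203, -1.313, 1.238]
wrist_force: [-0.8, 0.8, -0.5]
width: 0.0871
```

```bash
python3 -c "
from h import *
st()"
```

```text
t 2.8 q [-0.639  0.217  0.503  0.836 -0.12   2.057  1.445] p [0.5199 0.1064 0.6693] F [-0.8  0.8 -0.5] w 0.0871
[[-0.082  0.053 -0.995]
 [ 0.997  0.01  -0.082]
 [ 0.006 -0.999 -0.054]]
hold [0.5227 0.1069 0.6184]
```

Emit:
{"op": "play_rows", "data": {
  "steps": [
    [[0, -30, 0], 0, 1],
    [[0, -30, 0], 0, 1],
    [[0, -30, 0], 0, 1],
    [[0, -30, 0], 0, 1],
    [[0, 0, 0], 0, 1]
  ]
}}

```text
clock: 3.3
tool_pos: [0.4898, 0.0983, 0.7174]
ee_rot: [-1.257, -1.392, 1.175]
wrist_force: [0.4, -0.2, 0.3]
width: 0.0872
```

```bash
python3 -c "
from h import *
st()"
```

```text
t 3.3 q [-0.796  0.143  0.656  0.816 -0.111  2.058  1.441] p [0.4898 0.0983 0.7174] F [ 0.4 -0.2  0.3] w 0.0872
[[-0.083  0.147 -0.986]
 [ 0.996  0.034 -0.079]
 [ 0.022 -0.989 -0.149]]
hold [0.4973 0.1    0.667 ]
```

Emit:
{"op": "play_rows", "data": {
  "steps": [
    [[0, -20, -40], 0, 1],
    [[0, -20, -40], 0, 1],
    [[0, -20, -40], 0, 1],
    [[0, -20, -40], 0, 1],
    [[0, 0, 0], 0, 1]
  ]
}}

```text
clock: 3.8
tool_pos: [0.5983, 0.1034, 0.7294]
ee_rot: [-1.32, -1.468, 1.112]
wrist_force: [-0.4, -0.2, -1.3]
width: 0.087
```

```bash
python3 -c "
from h import *
st()"
```

```text
t 3.8 q [-0.405  0.406  0.401  0.447 -0.215  2.057  1.472] p [0.5983 0.1034 0.7294] F [-0.4 -0.2 -1.3] w 0.087
[[-0.084  0.242 -0.967]
 [ 0.996  0.048 -0.074]
 [ 0.028 -0.969 -0.245]]
hold [0.6106 0.1059 0.68  ]
```

Emit:
{"op": "play_rows", "data": {
  "steps": [
    [[0, -20, -40], 0, 1],
    [[0, -20, -40], 0, 1],
    [[0, -20, -40], 0, 1],
    [[0, -20, -40], 0, 1],
    [[0, -20, -40], 0, 1],
    [[0, -20, -40], 0, 1],
    [[0, 0, 0], 0, 1]
  ]
}}

```text
clock: 4.5
tool_pos: [0.6587, 0.0912, 0.7484]
ee_rot: [-1.401, -1.559, 1.007]
wrist_force: [-1.0, -1.1, -0.1]
width: 0.087
```

```bash
python3 -c "
from h import *
st()"
```

```text
t 4.5 q [-0.32   0.616  1.131  0.171 -0.99   2.058  1.524] p [0.6587 0.0912 0.7484] F [-1.  -1.1 -0.1] w 0.087
[[-0.073  0.366 -0.928]
 [ 0.996  0.072 -0.05 ]
 [ 0.049 -0.928 -0.369]]
hold [0.6774 0.0949 0.7011]
```

Emit:
{"op": "play_rows", "data": {
  "steps": [
    [[0, -46, -6], 0, 1],
    [[0, -46, -6], 0, 1],
    [[0, -46, -6], 0, 1],
    [[0, -46, -6], 0, 1],
    [[0, 0, 0], 0, 1]
  ]
}}

```text
clock: 5.0
tool_pos: [0.5836, 0.0771, 0.8163]
ee_rot: [-1.435, -1.623, 0.951]
wrist_force: [-0.8, 0.1, 1.3]
width: 0.0869
```

```bash
python3 -c "
from h import *
st()"
```

```text
t 5.0 q [-0.316  0.419  0.495  0.226 -0.375  2.059  1.48 ] p [0.5836 0.0771 0.8163] F [-0.8  0.1  1.3] w 0.0869
[[-0.083  0.432 -0.898]
 [ 0.995  0.093 -0.048]
 [ 0.063 -0.897 -0.437]]
hold [0.6056 0.0818 0.7706]
```

Emit:
{"op": "play_rows", "data": {
  "steps": [
    [[0, -45, -20], 0, 1],
    [[0, -45, -20], 0, 1],
    [[0, -45, -20], 0, 1],
    [[0, -45, -20], 0, 1],
    [[0, -45, -20], 0, 1],
    [[0, -45, -20], 0, 1],
    [[0, 0, 0], 0, 1]
  ]
}}

```text
clock: 5.7
tool_pos: [0.4838, 0.0482, 0.9152]
ee_rot: [-1.553, -1.758, 0.802]
wrist_force: [-0.4, -1.2, 0.3]
width: 0.0866
```

```bash
python3 -c "
from h import *
st()"
```

```text
t 5.7 q [-0.357  0.261  0.602  0.193 -0.416  2.058  1.49 ] p [0.4838 0.0482 0.9152] F [-0.4 -1.2  0.3] w 0.0866
[[-0.086  0.596 -0.799]
 [ 0.994  0.111 -0.025]
 [ 0.074 -0.796 -0.601]]
hold [0.5141 0.0539 0.8747]
```

Emit:
{"op": "play_rows", "data": {
  "steps": [
    [[0, -40, -30], 0, 1],
    [[0, -40, -30], 0, 1],
    [[0, -40, -30], 0, 1],
    [[0, -40, -30], 0, 1],
    [[0, 0, 0], 0, 1]
  ]
}}

```text
clock: 6.2
tool_pos: [0.4414, 0.0321, 0.9569]
ee_rot: [-1.618, -1.826, 0.713]
wrist_force: [1.0, -0.5, -0.1]
width: 0.0871
```

```bash
python3 -c "
from h import *
st()"
```

```text
t 6.2 q [-0.425  0.241  1.207  0.161 -0.922  2.058  1.536] p [0.4414 0.0321 0.9569] F [ 1.  -0.5 -0.1] w 0.0871
[[-0.086  0.676 -0.732]
 [ 0.993  0.117 -0.008]
 [ 0.08  -0.727 -0.682]]
hold [0.4759 0.038  0.9198]
```

Emit:
{"op": "play_rows", "data": {
  "steps": [
    [[0, -46, -10], 0, 1],
    [[0, -46, -10], 0, 1],
    [[0, -46, -10], 0, 1],
    [[0, -46, -10], 0, 1],
    [[0, 0, 0], 0, 1]
  ]
}}

```text
clock: 6.7
tool_pos: [0.3769, 0.0188, 0.9882]
ee_rot: [-1.641, -1.884, 0.65]
wrist_force: [0.0, -0.1, -0.2]
width: 0.0873
```

```bash
python3 -c "
from h import *
st()"
```

```text
t 6.7 q [-0.333  0.102  0.413  0.161 -0.251  2.058  1.477] p [0.3769 0.0188 0.9882] F [ 0.  -0.1 -0.2] w 0.0873
[[-0.101  0.723 -0.683]
 [ 0.991  0.136 -0.002]
 [ 0.092 -0.677 -0.73 ]]
hold [0.4138 0.0258 0.9537]
```

```bash
python3 -c "
from h import *
to_tool([.084,.037,-.557])"
```

```text
t 6.7 q [-0.333  0.102  0.413  0.161 -0.251  2.058  1.477] p [0.3769 0.0188 0.9882] F [ 0.  -0.1 -0.2] w 0.0873
[[-0.101  0.723 -0.683]
 [ 0.991  0.136 -0.002]
 [ 0.092 -0.677 -0.73 ]]
hold [0.4138 0.0258 0.9537]
tool mm [-23.  442.9 349.2]
```

Emit:
{"op": "play_rows", "data": {
  "steps": [
    [[-2, 37, 29], 0, 1],
    [[-2, 37, 29], 0, 1],
    [[-2, 37, 29], 0, 1],
    [[-2, 37, 29], 0, 1],
    [[-2, 37, 29], 0, 1],
    [[-2, 37, 29], 0, 1],
    [[-2, 37, 29], 0, 1],
    [[-2, 37, 29], 0, 1],
    [[-2, 37, 29], 0, 1],
    [[-2, 37, 29], 0, 1],
    [[0, 0, 0], 0, 1]
  ]
}}

```text
clock: 7.8
tool_pos: [0.4103, 0.044, 0.7084]
ee_rot: [-1.616, -1.84, 0.617]
wrist_force: [0.5, -0.9, 0.1]
width: 0.087
```

Run:
```python
from h import *
import cv2
st()
for n in("side","top"): cv2.imwrite(f"pics/{n}1.png",imaging.get_image(n))
```

```text
t 7.8 q [-0.185 -0.495 -0.019  1.529 -0.01   1.303  1.38 ] p [0.4103 0.044  0.7084] F [ 0.5 -0.9  0.1] w 0.087
[[-0.072  0.706 -0.705]
 [ 0.988  0.148  0.046]
 [ 0.137 -0.693 -0.708]]
hold [0.4463 0.0515 0.6731]
```

View pics/side1.png

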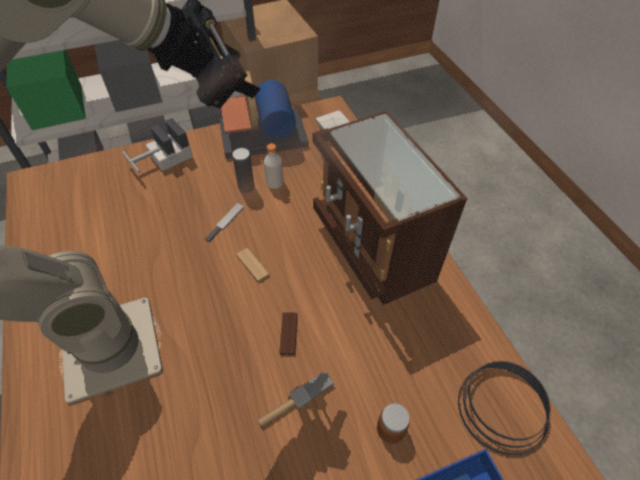

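View pics/top1.png

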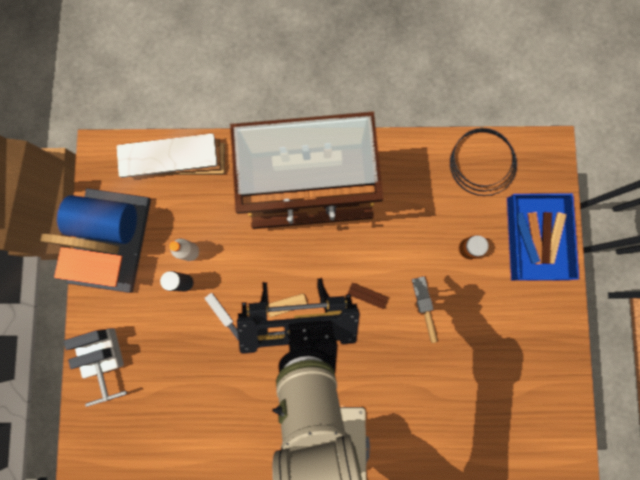

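Emit:
{"op": "play_rows", "data": {
  "steps": [
    [[0, 30, 0], -5.5, 1],
    [[0, 30, 0], -5.5, 1],
    [[0, 0, 0], 0, 1]
  ]
}}

```text
clock: 8.2
tool_pos: [0.4536, 0.0575, 0.6664]
ee_rot: [-1.593, -1.987, 0.803]
wrist_force: [-0.4, 0.5, 0.7]
width: 0.0874
```

Run:
```python
from h import *
p,M=st(); h=p+.051*M[:,1]
d=np.array([.50,.070,.42])-h
print((M.T@d*1000).round(1))
```

```text
t 8.2 q [-0.256 -0.453  0.012  1.602  0.025  1.189  1.548] p [0.4536 0.0575 0.6664] F [-0.4  0.5  0.7] w 0.0874
[[-0.218  0.703 -0.677]
 [ 0.976  0.156 -0.152]
 [-0.002 -0.694 -0.72 ]]
hold [0.4895 0.0654 0.631 ]
[  2.5 154.5 144.1]
```

Emit:
{"op": "play_rows", "data": {
  "steps": [
    [[0, 19, 18], 0, 1],
    [[0, 19, 18], 0, 1],
    [[0, 19, 18], 0, 1],
    [[0, 19, 18], 0, 1],
    [[0, 19, 18], 0, 1],
    [[0, 19, 18], 0, 1],
    [[0, 19, 18], 0, 1],
    [[2, 19, 18], 0, 1],
    [[0, 0, 0], 0, 1]
  ]
}}

```text
clock: 9.1
tool_pos: [0.4713, 0.062, 0.4614]
ee_rot: [-1.588, -1.981, 0.804]
wrist_force: [-0.5, 0.6, 0.1]
width: 0.0871
```

Run:
```python
from h import *
p,M=st(); h=p+.051*M[:,1]
```

```text
t 9.1 q [ 0.032 -0.499 -0.166  2.055 -0.186  0.788  1.717] p [0.4713 0.062  0.4614] F [-0.5  0.6  0.1] w 0.0871
[[-0.217  0.698 -0.682]
 [ 0.976  0.157 -0.149]
 [ 0.003 -0.698 -0.716]]
hold [0.5069 0.07   0.4258]
```

Run:
```python
from h import *
import cv2
th=np.radians(4.6); c,s=np.cos(th),np.sin(th)
# origin from bar mid
for bx in (.643,.650):
    bar=np.array([bx,.090]); O=bar-np.array([c*-.148-s*.055, s*-.148+c*.055]); print(O)
    W=lambda x,y,z:np.array([O[0]+c*x-s*y,O[1]+s*x+c*y,z])
    P={'sT':W(-.148,.055,.275),'sB':W(-.148,.055,.225),'lT':W(-.148,-.055,.275),'lB':W(-.148,-.055,.225),
     'railFL':W(-.134,.18,.353),'railFR':W(-.134,-.18,.353),'railFLb':W(-.134,.18,.323),'backL':W(.09,.18,.353),'backR':W(.09,-.18,.353)}
    I={n:cv2.imread(f"pics/{n}0.png") for n in("side","top")}
    for n,off,k in(("side",(300,100),3.3),("top",(215,100),3.8)):
        im=I[n][off[1]:off[1]+(210 if n=="side" else 150),off[0]:off[0]+190]; im=cv2.resize(im,None,fx=k,fy=k,interpolation=cv2.INTER_CUBIC)
        for nm,X in P.items():
            u,v=proj(n,X); cv2.circle(im,(int((u+.5-off[0])*k),int((v+.5-off[1])*k)),3,(0,255,0),-1)
        cv2.imwrite(f"pics/ov_{n}_{int(bx*1000)}.png",im[:600])
```

```text
[0.79493421 0.0470466 ]
[0.80193421 0.0470466 ]
```

View pics/ov_side_643.png

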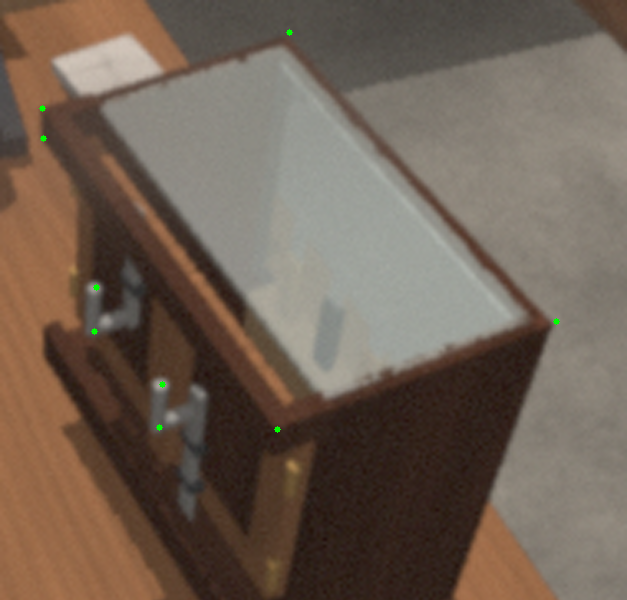

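View pics/ov_top_643.png

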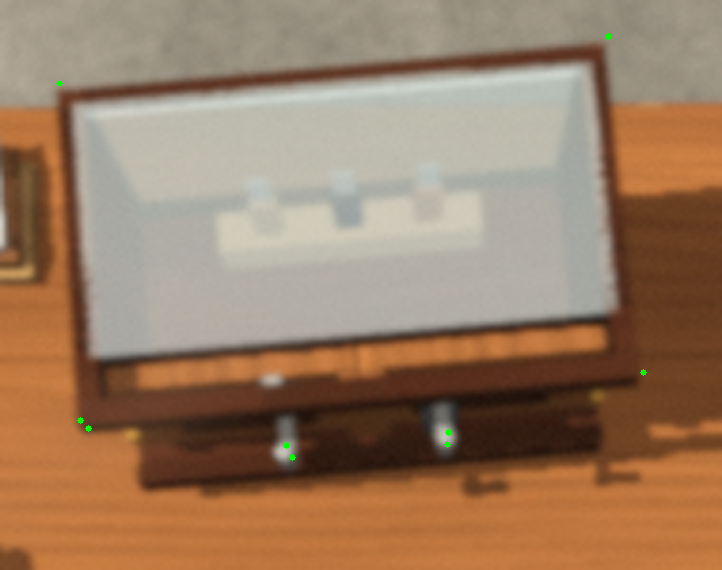

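View pics/ov_top_650.png

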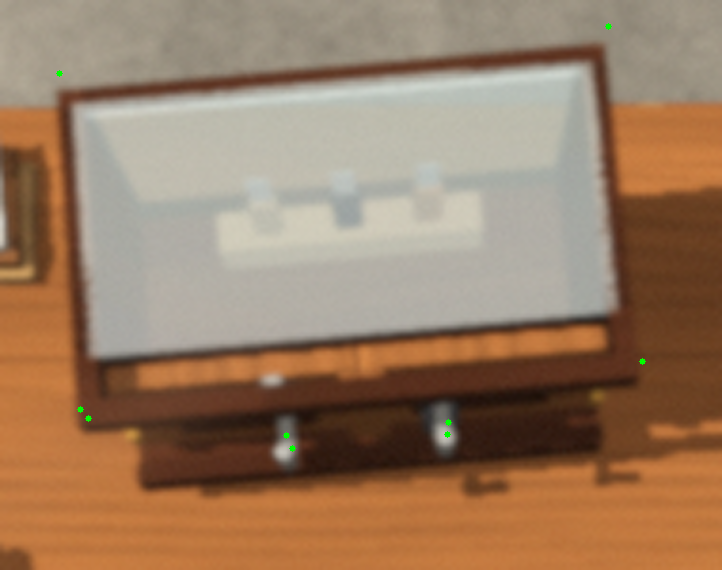

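Run:
```python
from h import *
f=lambda o,k,z:(o[0]+z[0]/k-.5,o[1]+z[1]/k-.5)
for a,b in(((92,287),(285,452)),((159,382),(445,436))):
    A=f((300,100),3.3,a);B=f((215,100),3.8,b); p,e=tri(A,B); print(p.round(4),e.round(4),onz("side",*A,.275).round(4),onz("top",*B,.275).round(4))
```

```text
[0.6392 0.0909 0.2763] 0.0013 [0.6404 0.092  0.275 ] [0.6388 0.0911 0.275 ]
[ 0.6493 -0.0174  0.2765] 0.0007 [ 0.6503 -0.0163  0.275 ] [ 0.6492 -0.0173  0.275 ]
```

Run:
```python
from h import *
p,M=st(); h=p+.051*M[:,1]
print((M.T@(np.array([.6396,.0912,.262])-h)*1000).round(1))
```

```text
t 9.1 q [ 0.032 -0.499 -0.166  2.055 -0.186  0.788  1.717] p [0.4713 0.062  0.4614] F [-0.5  0.6  0.1] w 0.0871
[[-0.217  0.698 -0.682]
 [ 0.976  0.157 -0.149]
 [ 0.003 -0.698 -0.716]]
hold [0.5069 0.07   0.4258]
[ -8.5 210.4  23.5]
```

Approach most of the way, then check.

Emit:
{"op": "play_rows", "data": {
  "steps": [
    [[-2, 30, 6], 0, 1],
    [[-2, 30, 6], 0, 1],
    [[-2, 30, 6], 0, 1],
    [[-2, 30, 6], 0, 1],
    [[0, 30, 0], 0, 1],
    [[0, 0, 0], 0, 1]
  ]
}}

```text
clock: 9.7
tool_pos: [0.564, 0.074, 0.341]
ee_rot: [-1.589, -1.981, 0.802]
wrist_force: [-0.2, 0.1, 0.2]
width: 0.087
```

Run:
```python
from h import *
import cv2
p,M=st(); h=p+.051*M[:,1]
print((M.T@(np.array([.6396,.0912,.262])-h)*1000).round(1))
for n,(x,y) in(("side",(220,60)),("top",(200,150))):
    im=imaging.get_image(n); cv2.imwrite(f"pics/{n}2.png",cv2.resize(im[y:y+200,x:x+250],None,fx=3,fy=3,interpolation=cv2.INTER_CUBIC))
```

```text
t 9.7 q [ 0.034 -0.212 -0.21   2.111 -0.155  0.442  1.71 ] p [0.564 0.074 0.341] F [-0.2  0.1  0.2] w 0.087
[[-0.216  0.699 -0.681]
 [ 0.976  0.157 -0.148]
 [ 0.003 -0.697 -0.717]]
hold [0.5997 0.082  0.3054]
[ 0.3 59.6  2.5]
```

View pics/side2.png

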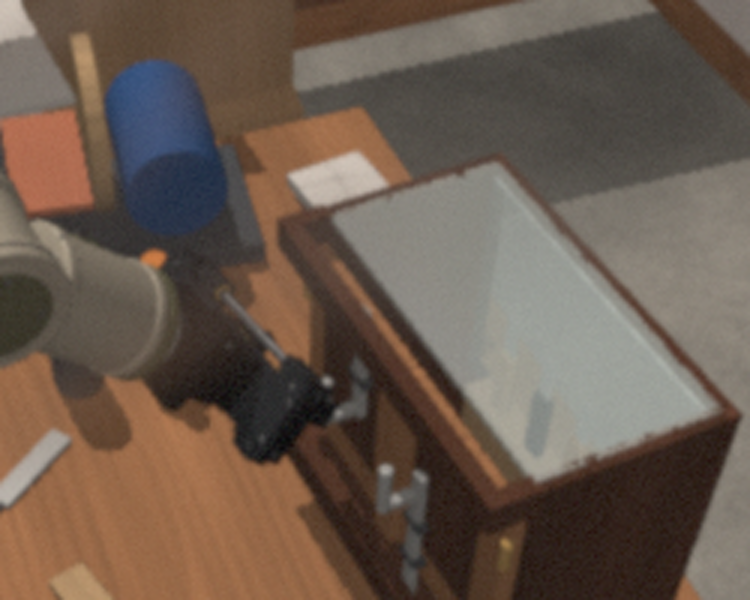

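View pics/top2.png

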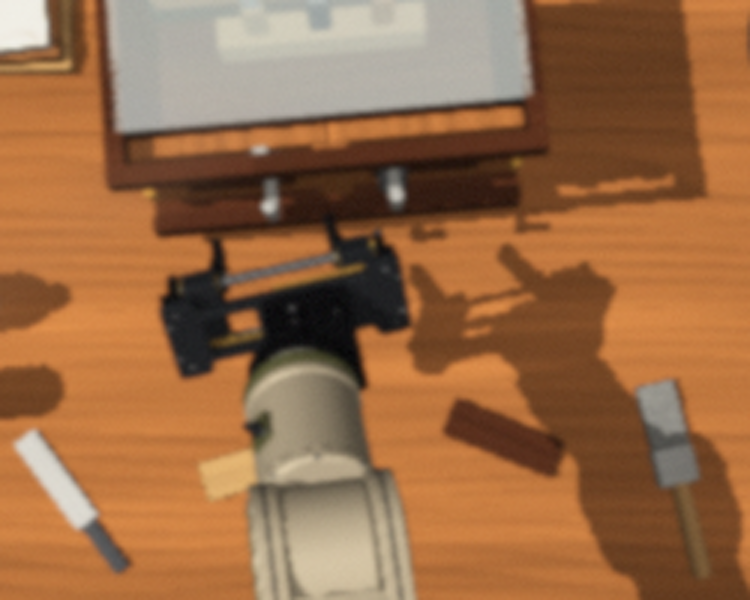

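Emit:
{"op": "play_rows", "data": {
  "steps": [
    [[0, 20, 1], 0, 1],
    [[0, 20, 1], 0, 1],
    [[0, 15, 0], 0, 1],
    [[0, 4, 0], 0, 1],
    [[0, 0, 0], 0, 1]
  ]
}}

```text
clock: 10.3
tool_pos: [0.6031, 0.0812, 0.3013]
ee_rot: [-1.595, -1.982, 0.799]
wrist_force: [-0.4, 0.4, 1.0]
width: 0.0868
```

Emit:
{"op": "play_rows", "data": {
  "steps": [
    [[0, 0, 0], 0, 0.3],
    [[0, 0, 0], 0, 0],
    [[0, 0, 0], 0, -0.3],
    [[0, 0, 0], 0, -0.6],
    [[0, 0, 0], 0, -1],
    [[0, 0, 0], 0, -1],
    [[0, 0, 0], 0, -1]
  ],
  "newtons": 30
}}

```text
clock: 11.0
tool_pos: [0.6028, 0.0808, 0.2998]
ee_rot: [-1.594, -1.981, 0.8]
wrist_force: [0.2, 0.1, -0.3]
width: 0.0386
```

Run:
```python
from h import *
import cv2
p,M=st(); print(sense()['ft_torque'])
for n,(x,y) in(("side",(220,60)),("top",(200,150))):
    im=imaging.get_image(n); cv2.imwrite(f"pics/{n}3.png",cv2.resize(im[y:y+200,x:x+250],None,fx=3,fy=3,interpolation=cv2.INTER_CUBIC))
```

```text
t 11.0 q [ 0.05  -0.076 -0.242  2.088 -0.095  0.327  1.662] p [0.6028 0.0808 0.2998] F [ 0.2  0.1 -0.3] w 0.0386
[[-0.213  0.702 -0.68 ]
 [ 0.977  0.154 -0.147]
 [ 0.002 -0.695 -0.719]]
hold [0.6386 0.0886 0.2643]
[-0.16590595  0.84457191  0.00711043]
```

View pics/side3.png

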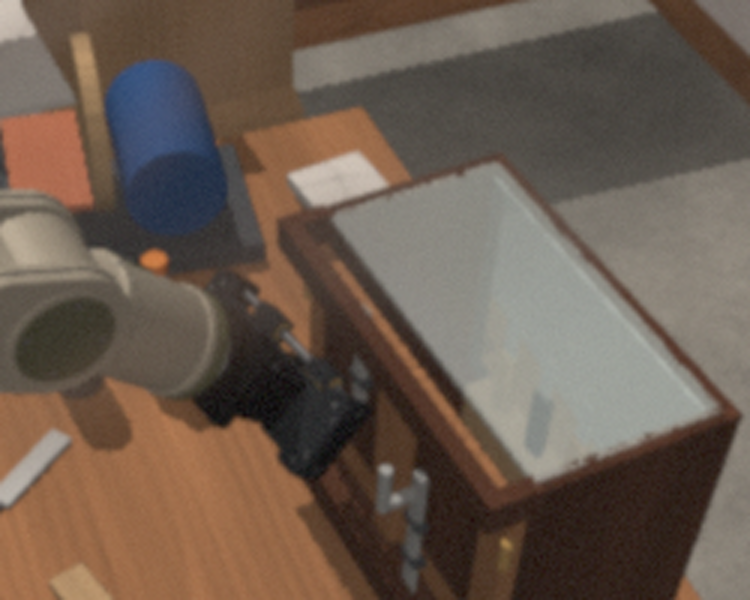

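View pics/top3.png

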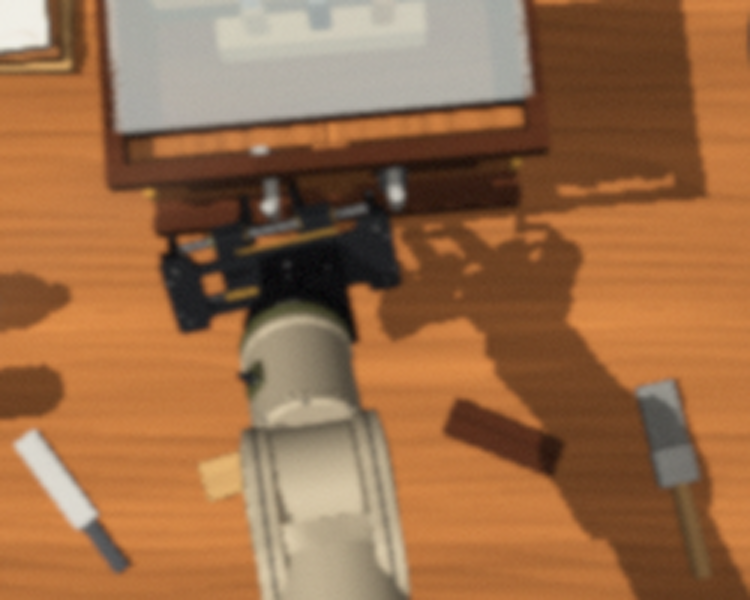

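Emit:
{"op": "play_rows", "data": {
  "steps": [
    [[0, 0, 0], 0, -1],
    [[0, 0, 0], 0, -1],
    [[0, 0, 0], 0, -1],
    [[0, 0, 0], 0, -1],
    [[0, 0, 0], 0, -1]
  ],
  "newtons": 30
}}

```text
clock: 11.6
tool_pos: [0.6026, 0.0816, 0.2998]
ee_rot: [-1.593, -1.982, 0.8]
wrist_force: [-1.8, 4.2, 0.8]
width: 0.011
```

Run:
```python
from h import *
p,M=st(); print((M.T@[0,0,-.026]*1000).round(1))
```

```text
t 11.6 q [ 0.049 -0.076 -0.243  2.088 -0.095  0.327  1.662] p [0.6026 0.0816 0.2998] F [-1.8  4.2  0.8] w 0.011
[[-0.214  0.702 -0.679]
 [ 0.977  0.155 -0.148]
 [ 0.002 -0.695 -0.719]]
hold [0.6384 0.0895 0.2643]
[-0.1 18.1 18.7]
```

Emit:
{"op": "play_rows", "data": {
  "steps": [
    [[0, 4, 4], 0, -1],
    [[0, 4, 4], 0, -1],
    [[0, 4, 4], 0, -1],
    [[0, 4, 4.5], 0, -1],
    [[0, 0, 0], 0, -1]
  ],
  "newtons": 40
}}

```text
clock: 12.1
tool_pos: [0.6027, 0.0816, 0.2766]
ee_rot: [-1.593, -1.982, 0.8]
wrist_force: [-5.5, 3.7, 3.5]
width: 0.0113
```

Run:
```python
from h import *
p,M=st();
```

```text
t 12.1 q [ 0.049 -0.049 -0.247  2.115 -0.085  0.272  1.655] p [0.6027 0.0816 0.2766] F [-5.5  3.7  3.5] w 0.0113
[[-0.214  0.702 -0.679]
 [ 0.977  0.155 -0.147]
 [ 0.002 -0.695 -0.719]]
hold [0.6385 0.0895 0.2412]
```

Emit:
{"op": "play_rows", "data": {
  "steps": [
    [[0, 1, 1], 0, -1],
    [[0, 0, 0], 0, -1]
  ]
}}

```text
clock: 12.3
tool_pos: [0.6027, 0.0816, 0.2756]
ee_rot: [-1.593, -1.982, 0.8]
wrist_force: [-5.7, 3.8, 4.3]
width: 0.011
```

Run:
```python
from h import *
import cv2
p,M=st()
for n,(x,y) in(("side",(290,140)),("top",(240,180))):
    im=imaging.get_image(n); cv2.imwrite(f"pics/{n}4.png",cv2.resize(im[y:y+100,x:x+130],None,fx=5,fy=5,interpolation=cv2.INTER_CUBIC))
```

```text
t 12.3 q [ 0.049 -0.047 -0.247  2.116 -0.084  0.269  1.654] p [0.6027 0.0816 0.2756] F [-5.7  3.8  4.3] w 0.011
[[-0.214  0.702 -0.679]
 [ 0.977  0.155 -0.148]
 [ 0.002 -0.695 -0.719]]
hold [0.6385 0.0895 0.2402]
```

View pics/side4.png

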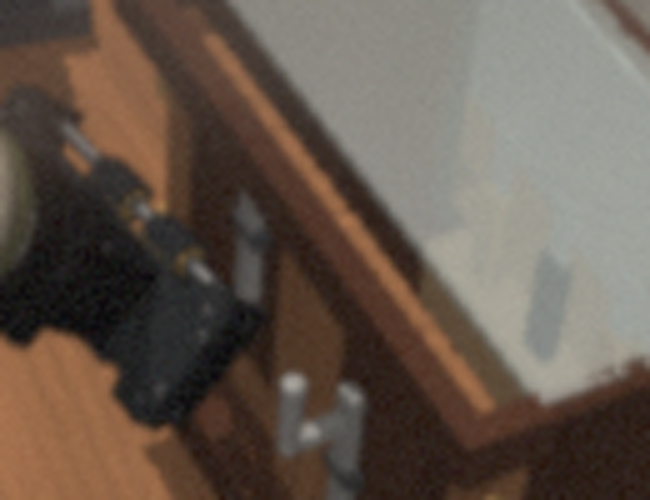

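View pics/top4.png

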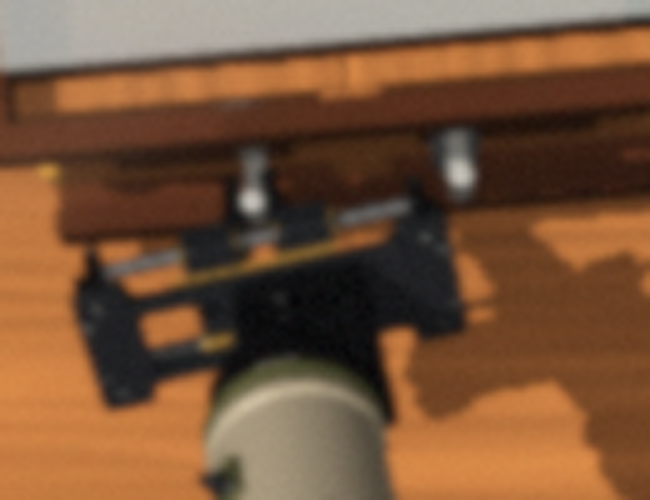

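Run:
```python
from h import *
p,M=st(); a=np.radians(5.3)
def B(t):
    x,y=-.042,-.115; v=np.array([x*np.cos(t)+y*np.sin(t),-x*np.sin(t)+y*np.cos(t)])
    return np.array([np.cos(a)*v[0]-np.sin(a)*v[1],np.sin(a)*v[0]+np.cos(a)*v[1],0])
T=np.radians(np.arange(0,44,4))
for i in range(len(T)-1):
    print(np.degrees(T[i+1]).round(),(M.T@(B(T[i+1])-B(T[i]))*1000).round(1))
```

```text
t 12.4 q [ 0.049 -0.047 -0.247  2.116 -0.084  0.27   1.654] p [0.6027 0.0816 0.2757] F [-6.8  4.9  3.6] w 0.0109
[[-0.214  0.702 -0.679]
 [ 0.977  0.155 -0.148]
 [ 0.002 -0.695 -0.719]]
hold [0.6385 0.0895 0.2402]
4.0 [ 4.2 -5.4  5.2]
8.0 [ 4.7 -5.1  5. ]
12.0 [ 5.2 -4.9  4.7]
16.0 [ 5.6 -4.6  4.5]
20.0 [ 6.1 -4.3  4.2]
24.0 [ 6.5 -4.   3.9]
28.0 [ 6.8 -3.7  3.6]
32.0 [ 7.2 -3.3  3.2]
36.0 [ 7.5 -3.   2.9]
40.0 [ 7.8 -2.6  2.5]
```

Emit:
{"op": "play_rows", "data": {
  "steps": [
    [[4, -5, 5.2], 0, -1],
    [[0, 0, 0], 0, -1]
  ]
}}

```text
clock: 12.6
tool_pos: [0.5953, 0.0837, 0.2767]
ee_rot: [-1.596, -1.984, 0.797]
wrist_force: [3.5, 4.2, 4.2]
width: 0.0109
```

Emit:
{"op": "play_rows", "data": {
  "steps": [
    [[5, -4.8, 5.2], 0, -1],
    [[5, -4.8, 5], 0, -1],
    [[5.5, -4.5, 4.6], 0, -1],
    [[6, -4.3, 4.3], 0, -1],
    [[6.5, -4, 4], 0, -1],
    [[0, 0, 0], 0, -1]
  ]
}}

```text
clock: 13.2
tool_pos: [0.5568, 0.1035, 0.274]
ee_rot: [-1.594, -1.98, 0.801]
wrist_force: [-1.4, -1.7, 4.3]
width: 0.0109
```

Run:
```python
from h import *
import cv2
p,M=st()
for n,(x,y) in(("side",(250,90)),("top",(200,150))):
    im=imaging.get_image(n); cv2.imwrite(f"pics/{n}5.png",cv2.resize(im[y:y+200,x:x+250],None,fx=3,fy=3,interpolation=cv2.INTER_CUBIC))
```

```text
t 13.2 q [ 6.200e-02 -1.460e-01 -3.270e-01  2.205e+00  1.000e-03  2.750e-01
  1.503e+00] p [0.5568 0.1035 0.274 ] F [-1.4 -1.7  4.3] w 0.0109
[[-0.213  0.702 -0.68 ]
 [ 0.977  0.154 -0.147]
 [ 0.001 -0.696 -0.718]]
hold [0.5925 0.1114 0.2385]
```

View pics/side5.png

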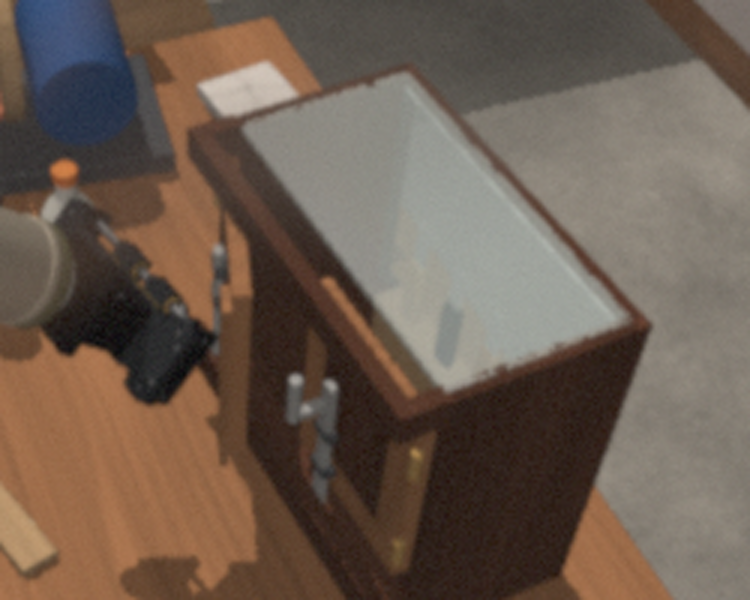

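View pics/top5.png

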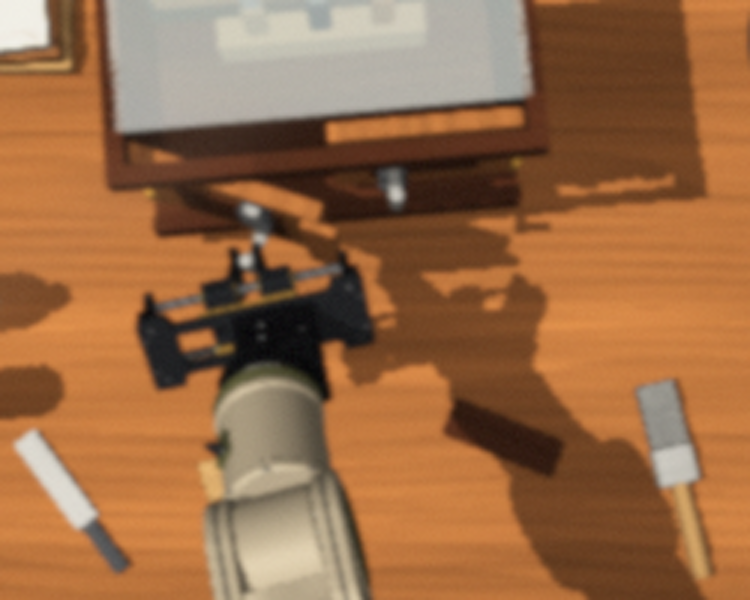

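Emit:
{"op": "play_rows", "data": {
  "steps": [
    [[7, -5, 2], 0, -1],
    [[7, -4.5, 1.5], 0, -1],
    [[7.5, -4, 1], 0, -1],
    [[7.5, -4, 1], 0, -1],
    [[0, 0, 0], 0, -1]
  ]
}}

```text
clock: 13.8
tool_pos: [0.5344, 0.1266, 0.2808]
ee_rot: [-1.595, -1.975, 0.802]
wrist_force: [-6.8, -6.6, 5.1]
width: 0.0109
```

Run:
```python
from h import *
p,M=st()
```

```text
t 13.8 q [ 0.091 -0.199 -0.418  2.225  0.065  0.307  1.374] p [0.5344 0.1266 0.2808] F [-6.8 -6.6  5.1] w 0.0109
[[-0.21   0.7   -0.683]
 [ 0.978  0.151 -0.145]
 [ 0.002 -0.698 -0.716]]
hold [0.5701 0.1343 0.2452]
```

Emit:
{"op": "play_rows", "data": {
  "steps": [
    [[0, 0, 0], 0, -0.3],
    [[0, 0, 0], 0, -0.3],
    [[0, 0, 0], 0, -0.3],
    [[0, -20, 0], 0, -0.3],
    [[0, -30, 0], 0, -0.3],
    [[0, -40, 0], 0, -0.3],
    [[0, 0, 0], 0, -1]
  ]
}}

```text
clock: 14.5
tool_pos: [0.4708, 0.1145, 0.3483]
ee_rot: [-1.596, -1.984, 0.796]
wrist_force: [-0.7, 0.3, 0.6]
width: 0.0274
```

Run:
```python
from h import *
import cv2
p,M=st()
for n,(x,y) in(("side",(220,90)),("top",(200,150))):
    im=imaging.get_image(n); cv2.imwrite(f"pics/{n}6.png",cv2.resize(im[y:y+200,x:x+250],None,fx=3,fy=3,interpolation=cv2.INTER_CUBIC))
```

```text
t 14.5 q [-0.011 -0.449 -0.301  2.255 -0.085  0.514  1.504] p [0.4708 0.1145 0.3483] F [-0.7  0.3  0.6] w 0.0274
[[-0.214  0.705 -0.677]
 [ 0.977  0.155 -0.147]
 [ 0.002 -0.692 -0.722]]
hold [0.5068 0.1224 0.313 ]
```

View pics/side6.png

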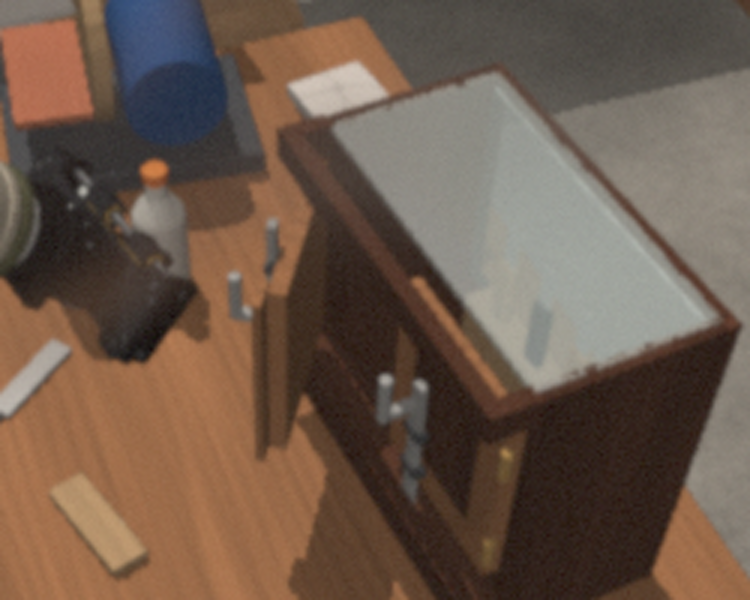

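View pics/top6.png

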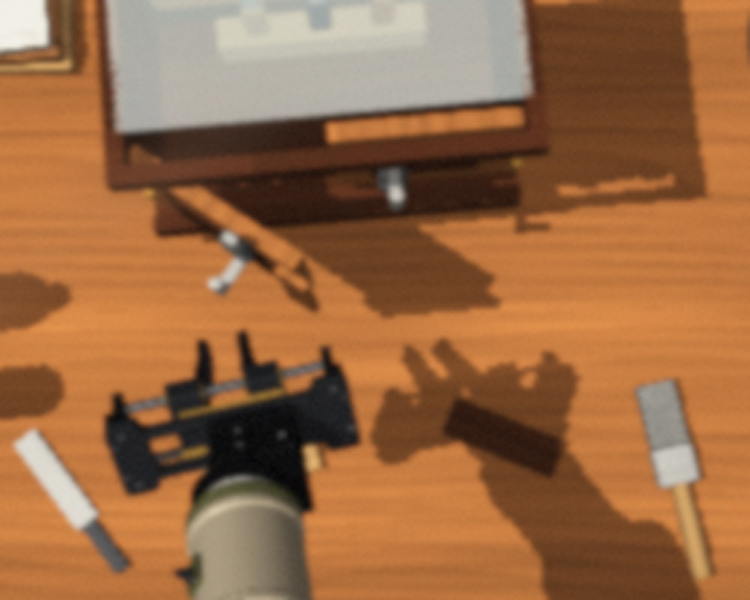

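```bash
cat >> h.py <<'E'
A=np.radians(5.3); H1=np.array([.671,.2096])
def rc(v): return np.array([np.cos(A)*v[0]-np.sin(A)*v[1],np.sin(A)*v[0]+np.cos(A)*v[1]])
def L(t,rx,ry):
    t=np.radians(t); return H1+rc((rx*np.cos(t)+ry*np.sin(t),-rx*np.sin(t)+ry*np.cos(t)))
def path(W,M,start):
    for w in W:
        w=np.array(w); print(w.round(3),(M.T@(w-start)*1000).round(1)); start=w
E
python3 - <<'E'
from h import *
p,M=st(); tip=p+.07*M[:,1]; print(tip)
W=[(.52,.06,.29),(.53,.0,.28),(.60,.0,.26)]+[(*L(t,.032,-.165),.26) for t in range(32,106,8)]
path(W,M,tip)
E
```

```text
t 14.6 q [-0.009 -0.442 -0.303  2.257 -0.083  0.51   1.502] p [0.4718 0.1146 0.3449] F [ 0.8  0.1 -1.6] w 0.0211
[[-0.213  0.702 -0.679]
 [ 0.977  0.154 -0.147]
 [ 0.002 -0.695 -0.719]]
hold [0.5076 0.1224 0.3094]
[0.52093124 0.12537542 0.2961941 ]
[0.52 0.06 0.29] [-63.7  -6.4  14.7]
[0.53 0.   0.28] [-60.8   4.7   9.2]
[0.6  0.   0.26] [-15.   63.  -33.2]
[0.625 0.048 0.26 ] [ 41.3  25.2 -24.3]
[0.603 0.056 0.26 ] [ 12.4 -14.3  13.8]
[0.583 0.067 0.26 ] [ 15.1 -12.9  12.5]
[0.564 0.08  0.26 ] [ 17.4 -11.2  10.9]
[0.547 0.097 0.26 ] [19.4 -9.4  9.1]
[0.532 0.115 0.26 ] [21.1 -7.4  7.2]
[0.52  0.135 0.26 ] [22.3 -5.2  5.1]
[0.511 0.157 0.26 ] [23.1 -2.9  2.8]
[0.506 0.18  0.26 ] [23.4 -0.5  0.6]
[0.503 0.203 0.26 ] [23.3  1.8 -1.7]
```

Emit:
{"op": "play_rows", "data": {
  "steps": [
    [[-32, -3, 7], 0, -1],
    [[-32, -3, 7], 0, -1],
    [[-30, 2, 5], 0, -1],
    [[-30, 2, 5], 0, -1],
    [[-8, 32, -17], 0, -1],
    [[-7, 31, -16], 0, -1],
    [[0, 0, 0], 0, -1]
  ]
}}

```text
clock: 15.3
tool_pos: [0.5526, -0.0102, 0.3041]
ee_rot: [-1.59, -1.976, 0.807]
wrist_force: [-0.6, 0.1, -0.4]
width: 0.0005
```

Run:
```python
from h import *
import cv2
p,M=st(); tip=p+.07*M[:,1]; print(tip)
W=[(.61,.03,.26)]+[(*L(t,.032,-.165),.26) for t in range(36,110,8)]
path(W,M,tip)
im=imaging.get_image("top"); cv2.imwrite(f"pics/top7.png",cv2.resize(im[150:350,200:450],None,fx=3,fy=3,interpolation=cv2.INTER_CUBIC))
```

```text
t 15.3 q [-0.235 -0.232  0.228  2.199 -0.278  0.403  2.006] p [ 0.5526 -0.0102  0.3041] F [-0.6  0.1 -0.4] w 0.0005
[[-0.213  0.697 -0.685]
 [ 0.977  0.153 -0.149]
 [ 0.001 -0.701 -0.713]]
hold [ 0.5881 -0.0024  0.2683]
[6.01344277e-01 5.09144768e-04 2.55022541e-01]
[0.61 0.03 0.26] [ 27.    7.1 -13.9]
[0.614 0.051 0.26 ] [20.   6.2 -6.1]
[0.593 0.061 0.26 ] [ 13.8 -13.5  13.3]
[0.573 0.073 0.26 ] [ 16.3 -12.   11.8]
[0.555 0.088 0.26 ] [ 18.5 -10.3  10.1]
[0.539 0.105 0.26 ] [20.3 -8.3  8.2]
[0.526 0.125 0.26 ] [21.7 -6.2  6.2]
[0.515 0.146 0.26 ] [22.8 -4.   4. ]
[0.508 0.168 0.26 ] [23.3 -1.7  1.7]
[0.504 0.191 0.26 ] [23.4  0.6 -0.6]
[0.503 0.215 0.26 ] [23.1  2.9 -2.8]
```

View pics/top7.png

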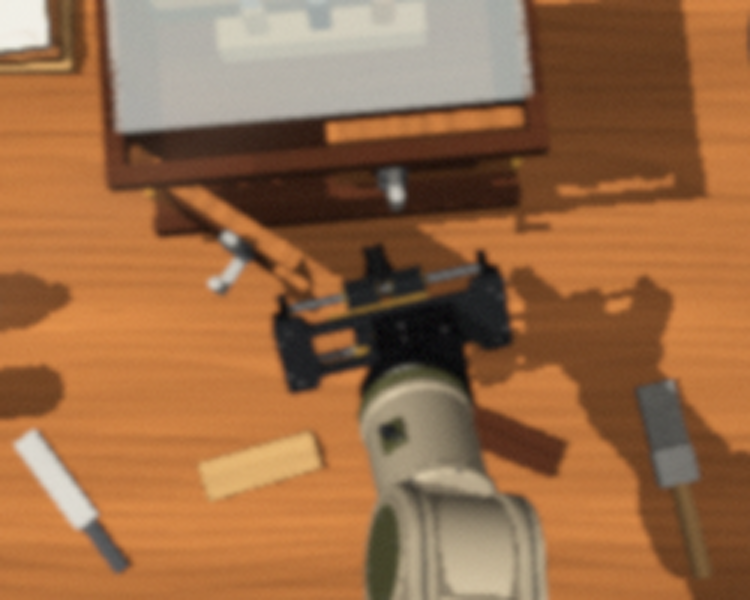

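Emit:
{"op": "play_rows", "data": {
  "steps": [
    [[0, -15, -15], 0, -1],
    [[0, -15, -15], 0, -1],
    [[13, 5, -5], 0, -1],
    [[14, 2, -9], 0, -1],
    [[0, 0, 0], 0, -1]
  ]
}}

```text
clock: 15.85
tool_pos: [0.5585, 0.0205, 0.3561]
ee_rot: [-1.592, -1.982, 0.802]
wrist_force: [-0.3, -0.9, -1.1]
width: 0.0004
```

Run:
```python
from h import *
import cv2
p,M=st(); tip=p+.07*M[:,1]; print(tip)
W=[(*L(t,.032,-.165),.298) for t in range(36,110,8)]
path(W,M,tip)
im=imaging.get_image("top"); cv2.imwrite(f"pics/top8.png",cv2.resize(im[150:350,200:450],None,fx=3,fy=3,interpolation=cv2.INTER_CUBIC))
```

```text
t 15.85 q [-0.176 -0.259  0.097  2.116 -0.169  0.495  1.831] p [0.5585 0.0205 0.3561] F [-0.3 -0.9 -1.1] w 0.0004
[[-0.215  0.701 -0.68 ]
 [ 0.977  0.155 -0.149]
 [ 0.001 -0.696 -0.718]]
hold [0.5942 0.0284 0.3207]
[0.6075349  0.03139315 0.30743155]
[0.614 0.051 0.298] [18.1 14.4 -0.8]
[0.593 0.061 0.298] [ 13.8 -13.6  13.2]
[0.573 0.073 0.298] [ 16.3 -12.1  11.7]
[0.555 0.088 0.298] [ 18.5 -10.3  10. ]
[0.539 0.105 0.298] [20.3 -8.4  8.1]
[0.526 0.125 0.298] [21.8 -6.2  6.1]
[0.515 0.146 0.298] [22.8 -4.   3.9]
[0.508 0.168 0.298] [23.3 -1.7  1.7]
[0.504 0.191 0.298] [23.4  0.7 -0.6]
[0.503 0.215 0.298] [23.1  3.  -2.9]
```

View pics/top8.png

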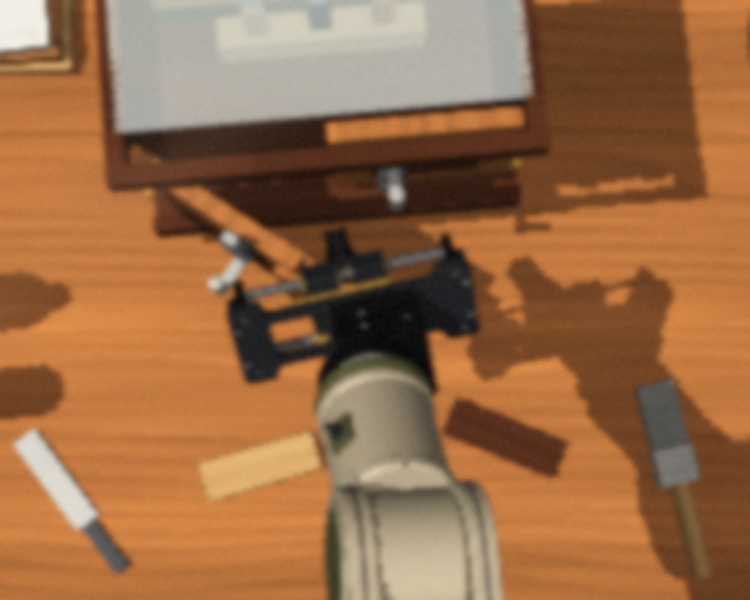

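Emit:
{"op": "play_rows", "data": {
  "steps": [
    [[18, 11, 0], 0, -1],
    [[14, -13.5, 13.2], 0, -1],
    [[16.5, -12, 11.7], 0, -1],
    [[0, 0, 0], 0, -1]
  ]
}}

```text
clock: 16.3
tool_pos: [0.5195, 0.0605, 0.3477]
ee_rot: [-1.593, -1.981, 0.802]
wrist_force: [0.2, -0.6, 0.3]
width: 0.0001
```

Run:
```python
from h import *
import cv2
p,M=st(); tip=p+.07*M[:,1]; print(tip)
W=[(*L(t,.032,-.165),.300) for t in range(60,110,8)]
path(W,M,tip)
im=imaging.get_image("top"); cv2.imwrite(f"pics/top9.png",cv2.resize(im[150:350,200:450],None,fx=3,fy=3,interpolation=cv2.INTER_CUBIC))
```

```text
t 16.3 q [-0.138 -0.341 -0.046  2.195 -0.077  0.488  1.651] p [0.5195 0.0605 0.3477] F [ 0.2 -0.6  0.3] w 0.0001
[[-0.214  0.701 -0.68 ]
 [ 0.977  0.154 -0.148]
 [ 0.001 -0.696 -0.718]]
hold [0.5552 0.0684 0.3122]
[0.56852547 0.07133934 0.29900164]
[0.555 0.088 0.3  ] [19.3 -7.7  6.1]
[0.539 0.105 0.3  ] [20.3 -8.4  8.2]
[0.526 0.125 0.3  ] [21.8 -6.3  6.1]
[0.515 0.146 0.3  ] [22.8 -4.   3.9]
[0.508 0.168 0.3  ] [23.3 -1.7  1.7]
[0.504 0.191 0.3  ] [23.4  0.6 -0.6]
[0.503 0.215 0.3  ] [23.1  3.  -2.8]
```

View pics/top9.png

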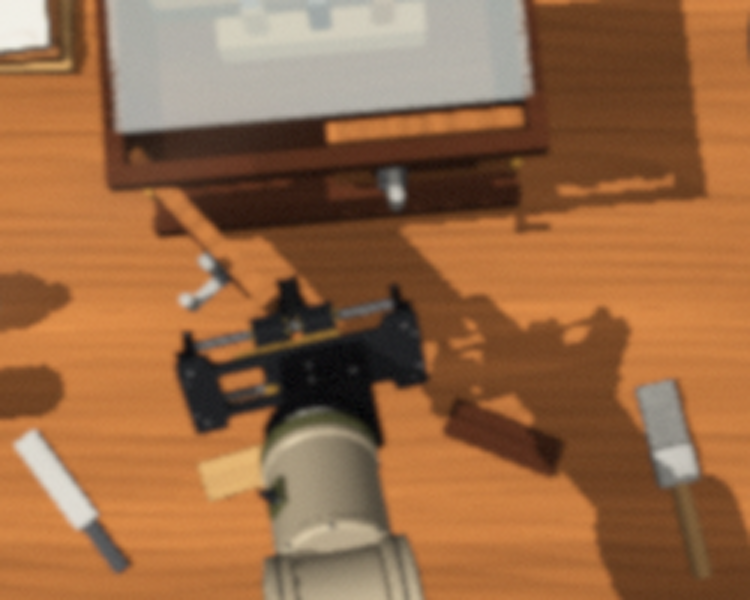

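Door is following (about 50°). Continue.

Emit:
{"op": "play_rows", "data": {
  "steps": [
    [[19, -8, 6], 0, -1],
    [[20, -8, 8], 0, -1],
    [[22, -6, 6], 0, -1],
    [[23, -4, 4], 0, -1],
    [[23, -1.5, 1.5], 0, -1],
    [[23, 0.5, -0.5], 0, -1],
    [[0, 0, 0], 0, -1]
  ]
}}

```text
clock: 17.05
tool_pos: [0.4577, 0.181, 0.3501]
ee_rot: [-1.593, -1.983, 0.8]
wrist_force: [0.0, -0.6, 0.4]
width: 0.0005
```

Run:
```python
from h import *
import cv2
p,M=st(); tip=p+.07*M[:,1]; print(tip)
im=imaging.get_image("top"); cv2.imwrite(f"pics/top10.png",cv2.resize(im[150:350,150:400],None,fx=3,fy=3,interpolation=cv2.INTER_CUBIC))
```

```text
t 17.05 q [-0.019 -0.433 -0.466  2.222  0.058  0.535  1.224] p [0.4577 0.181  0.3501] F [ 0.  -0.6  0.4] w 0.0005
[[-0.215  0.702 -0.679]
 [ 0.977  0.156 -0.148]
 [ 0.002 -0.695 -0.719]]
hold [0.4935 0.189  0.3147]
[0.50682817 0.19193895 0.30146354]
```

View pics/top10.png

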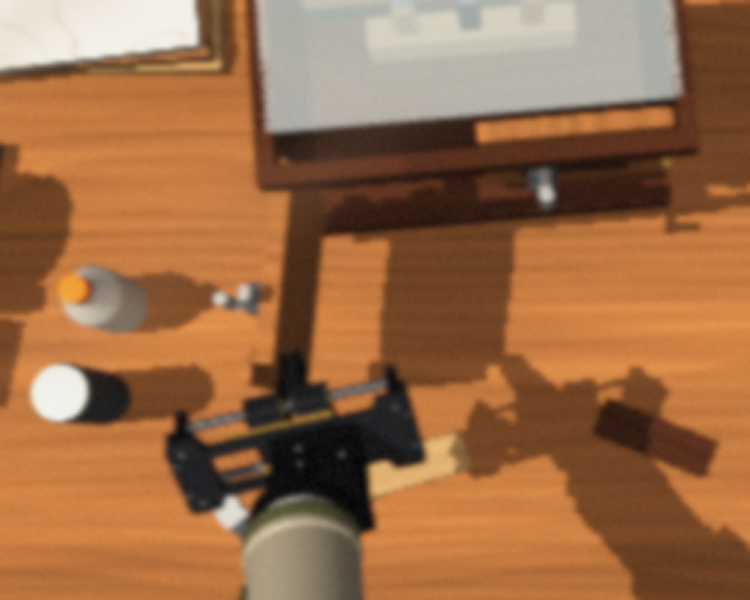

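Run:
```python
from h import *
p,M=st(); h=p+.051*M[:,1]
a=M.T@(np.array([.6498,-.0171,.262])-.065*M[:,1]-h)*1000
print(a)
```

```text
t 17.1 q [-0.019 -0.433 -0.463  2.223  0.057  0.535  1.226] p [0.458  0.1795 0.3498] F [ 0.1 -1.5 -0.6] w 0.0002
[[-0.214  0.702 -0.68 ]
 [ 0.977  0.155 -0.148]
 [ 0.001 -0.695 -0.719]]
hold [0.4938 0.1874 0.3143]
[-233.18731266   49.25456483  -38.2368219 ]
```

Emit:
{"op": "play_rows", "data": {
  "steps": [
    [[-25, 0, 0], 0, -1],
    [[-40, 0, 0], 0, 0],
    [[-42, 0, 0], 0, 0.5],
    [[-42, 0, 0], 0, 1],
    [[-42, 15, -12], 0, 1],
    [[-42, 17, -13], 0, 1],
    [[0, 17, -13], 0, 1],
    [[0, 0, 0], 0, 1],
    [[0, 0, 0], 0, 1]
  ]
}}

```text
clock: 18.0
tool_pos: [0.5673, -0.0358, 0.3414]
ee_rot: [-1.594, -1.979, 0.801]
wrist_force: [0.3, 0.4, 0.1]
width: 0.0564
```

Run:
```python
from h import *
import cv2
p,M=st(); h=p+.051*M[:,1]
print(M.T@(np.array([.6498,-.0171,.262])-h)*1000)
for n,(x,y) in(("side",(220,60)),("top",(200,150))):
    im=imaging.get_image(n); cv2.imwrite(f"pics/{n}11.png",cv2.resize(im[y:y+200,x:x+250],None,fx=3,fy=3,interpolation=cv2.INTER_CUBIC))
```

```text
t 18.0 q [-0.321 -0.241  0.36   2.117 -0.248  0.487  2.022] p [ 0.5673 -0.0358  0.3414] F [0.3 0.4 0.1] w 0.0564
[[-0.212  0.701 -0.681]
 [ 0.977  0.154 -0.147]
 [ 0.002 -0.697 -0.717]]
hold [ 0.6031 -0.028   0.3059]
[ 0.60515517 64.99036033 -1.96022526]
```

View pics/side11.png

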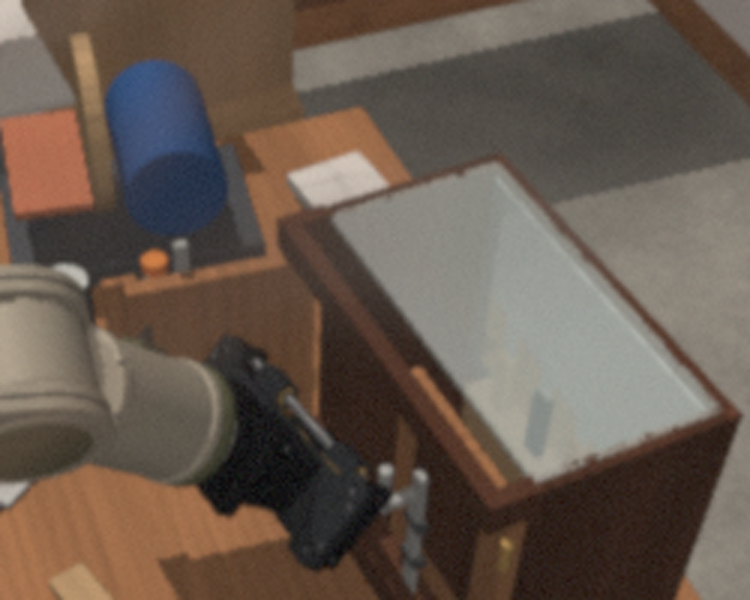

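View pics/top11.png

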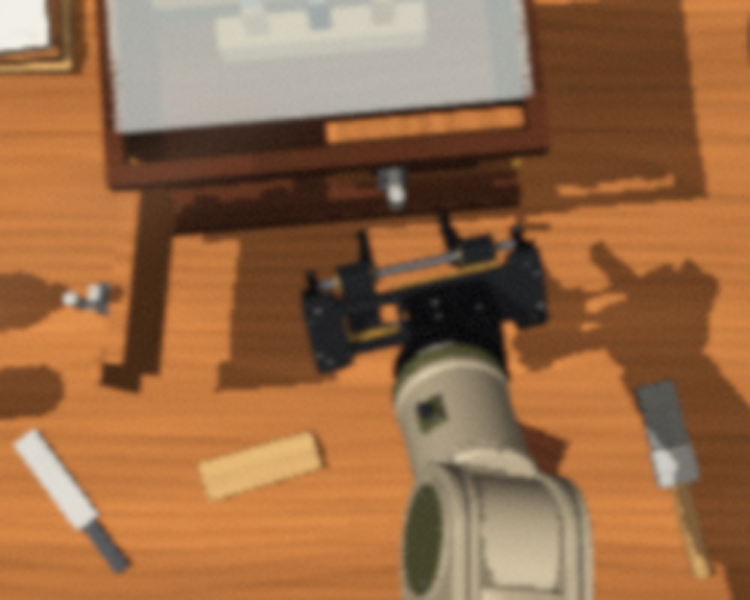

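Emit:
{"op": "play_rows", "data": {
  "steps": [
    [[0.5, 20, 0], 0, 0.5],
    [[0, 20, -1], 0, 0.5],
    [[0, 16, -1], 0, 0.5],
    [[0, 8, 0], 0, 0.3],
    [[0, 0, 0], 0, -0.3],
    [[0, 0, 0], 0, -0.6],
    [[0, 0, 0], 0, -1],
    [[0, 0, 0], 0, -1],
    [[0, 0, 0], 0, -1],
    [[0, 0, 0], 0, -1],
    [[0, 0, 0], 0, -1]
  ],
  "newtons": 40
}}

```text
clock: 19.2
tool_pos: [0.6141, -0.0271, 0.2999]
ee_rot: [-1.6, -1.978, 0.798]
wrist_force: [4.5, -4.4, -3.0]
width: 0.011
```

Run:
```python
from h import *
p,M=st(); print((M.T@[0,0,.025]*1000).round(1))
```

```text
t 19.2 q [-0.409 -0.087  0.452  2.088 -0.426  0.38   2.173] p [ 0.6141 -0.0271  0.2999] F [ 4.5 -4.4 -3. ] w 0.011
[[-0.209  0.704 -0.679]
 [ 0.978  0.151 -0.145]
 [ 0.    -0.694 -0.72 ]]
hold [ 0.65   -0.0194  0.2645]
[  0.  -17.4 -18. ]
```

Emit:
{"op": "play_rows", "data": {
  "steps": [
    [[0, -4, -4], 0, -1],
    [[0, -4, -4], 0, -1],
    [[0, -4, -4], 0, -1],
    [[0, -4, -4], 0, -1],
    [[0, -1.4, -1.5], 0, -1],
    [[0, 0, 0], 0, -1]
  ]
}}

```text
clock: 19.8
tool_pos: [0.6134, -0.0273, 0.3239]
ee_rot: [-1.599, -1.977, 0.799]
wrist_force: [5.4, -7.7, -6.1]
width: 0.0109
```

Run:
```python
from h import *
import cv2
p,M=st()
for n,(x,y) in(("side",(290,140)),):
    im=imaging.get_image(n); cv2.imwrite(f"pics/{n}12.png",cv2.resize(im[y:y+120,x:x+150],None,fx=5,fy=5,interpolation=cv2.INTER_CUBIC))
```

```text
t 19.8 q [-0.388 -0.113  0.424  2.056 -0.346  0.43   2.092] p [ 0.6134 -0.0273  0.3239] F [ 5.4 -7.7 -6.1] w 0.0109
[[-0.209  0.703 -0.68 ]
 [ 0.978  0.151 -0.145]
 [ 0.    -0.695 -0.719]]
hold [ 0.6493 -0.0196  0.2884]
```

View pics/side12.png

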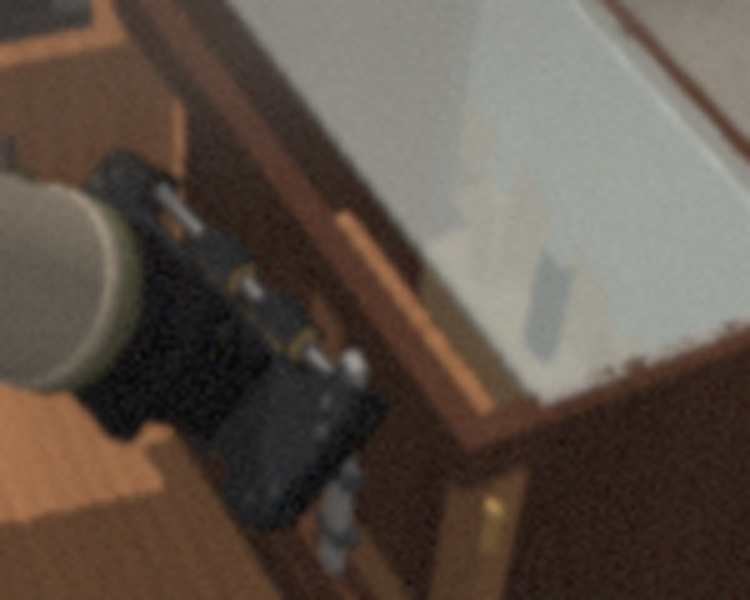

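```bash
cat >> h.py <<'E'
H2=np.array([.6498,-.0171])-rc((-.042,.115))
def Rr(t,rx,ry):  # right door, counter-clockwise
    t=np.radians(t); return H2+rc((rx*np.cos(t)-ry*np.sin(t),rx*np.sin(t)+ry*np.cos(t)))
E
python3 - <<'E'
from h import *
for z in(.275,.291,.299): print(z,proj("side",(.6498,-.0171,z)))
p,M=st()
print(H2,np.linalg.norm(H2-H1))
W=[(*Rr(t,-.042,.115),.288) for t in range(0,44,4)]
path(W,M,np.array(W[0]))
E
```

```text
0.275 (np.float64(347.62516814249597), np.float64(215.54393352582917))
0.291 (np.float64(347.9733743050609), np.float64(211.17879313942757))
0.299 (np.float64(348.1503738602528), np.float64(208.95991251694815))
t 19.85 q [-0.388 -0.113  0.424  2.057 -0.346  0.429  2.092] p [ 0.6134 -0.0273  0.3238] F [ 5.8 -8.7 -5.6] w 0.0107
[[-0.209  0.703 -0.68 ]
 [ 0.978  0.151 -0.145]
 [ 0.    -0.695 -0.719]]
hold [ 0.6493 -0.0196  0.2883]
[ 0.70224305 -0.12772878] 0.3387725362813497
[ 0.65  -0.017  0.288] [0. 0. 0.]
[ 0.642 -0.021  0.288] [-2.3 -5.9  5.7]
[ 0.635 -0.025  0.288] [-2.8 -5.8  5.6]
[ 0.628 -0.03   0.288] [-3.4 -5.6  5.5]
[ 0.621 -0.036  0.288] [-3.9 -5.5  5.3]
[ 0.615 -0.042  0.288] [-4.4 -5.2  5.1]
[ 0.609 -0.048  0.288] [-4.9 -5.   4.8]
[ 0.604 -0.055  0.288] [-5.4 -4.8  4.6]
[ 0.599 -0.062  0.288] [-5.9 -4.5  4.3]
[ 0.595 -0.069  0.288] [-6.3 -4.2  4. ]
[ 0.591 -0.077  0.288] [-6.7 -3.8  3.7]
```

Emit:
{"op": "play_rows", "data": {
  "steps": [
    [[-2, -6, 5.5], 0, -1],
    [[0, 0, 0], 0, -1]
  ]
}}

```text
clock: 20.05
tool_pos: [0.6055, -0.0314, 0.3239]
ee_rot: [-1.599, -1.976, 0.799]
wrist_force: [6.7, -10.1, -5.5]
width: 0.0107
```

Force unchanged, so it is free. Continue.

Emit:
{"op": "play_rows", "data": {
  "steps": [
    [[-2.5, -6, 5.5], 0, -1],
    [[-3, -6, 5.5], 0, -1],
    [[-3.5, -5.5, 5.3], 0, -1],
    [[-4, -5.3, 5], 0, -1],
    [[-4.5, -5, 4.8], 0, -1],
    [[0, 0, 0], 0, -1]
  ]
}}

```text
clock: 20.65
tool_pos: [0.5728, -0.0579, 0.3257]
ee_rot: [-1.603, -1.976, 0.796]
wrist_force: [13.1, -12.4, -6.0]
width: 0.0107
```

Run:
```python
from h import *
import cv2
p,M=st()
for n,(x,y) in(("side",(220,60)),("top",(200,150))):
    im=imaging.get_image(n); cv2.imwrite(f"pics/{n}13.png",cv2.resize(im[y:y+200,x:x+250],None,fx=3,fy=3,interpolation=cv2.INTER_CUBIC))
```

```text
t 20.65 q [-0.359 -0.216  0.451  2.128 -0.325  0.458  2.135] p [ 0.5728 -0.0579  0.3257] F [ 13.1 -12.4  -6. ] w 0.0107
[[-0.206  0.705 -0.678]
 [ 0.979  0.148 -0.143]
 [-0.    -0.693 -0.721]]
hold [ 0.6087 -0.0503  0.2904]
```

View pics/top13.png

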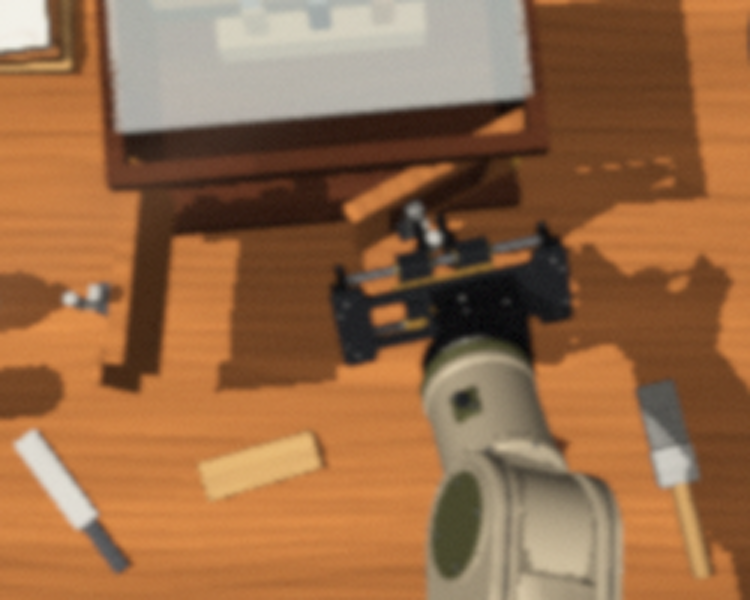

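Emit:
{"op": "play_rows", "data": {
  "steps": [
    [[-8, -4, 5.5], 0, -1],
    [[-8, -3, 5], 0, -1],
    [[-8, -3, 4.5], 0, -1],
    [[-8, -3, 4], 0, -1],
    [[0, 0, 0], 0, -1]
  ]
}}

```text
clock: 21.25
tool_pos: [0.5542, -0.0874, 0.3161]
ee_rot: [-1.582, -1.979, 0.805]
wrist_force: [-12.5, 6.7, -5.8]
width: 0.0107
```

Run:
```python
from h import *
import cv2
p,M=st()
for n,(x,y) in(("side",(220,60)),("top",(200,150))):
    im=imaging.get_image(n); cv2.imwrite(f"pics/{n}14.png",cv2.resize(im[y:y+200,x:x+250],None,fx=3,fy=3,interpolation=cv2.INTER_CUBIC))
```

```text
t 21.25 q [-0.375 -0.243  0.544  2.151 -0.38   0.493  2.262] p [ 0.5542 -0.0874  0.3161] F [-12.5   6.7  -5.8] w 0.0107
[[-0.218  0.695 -0.686]
 [ 0.976  0.159 -0.149]
 [ 0.006 -0.702 -0.712]]
hold [ 0.5896 -0.0793  0.2804]
```

View pics/top14.png

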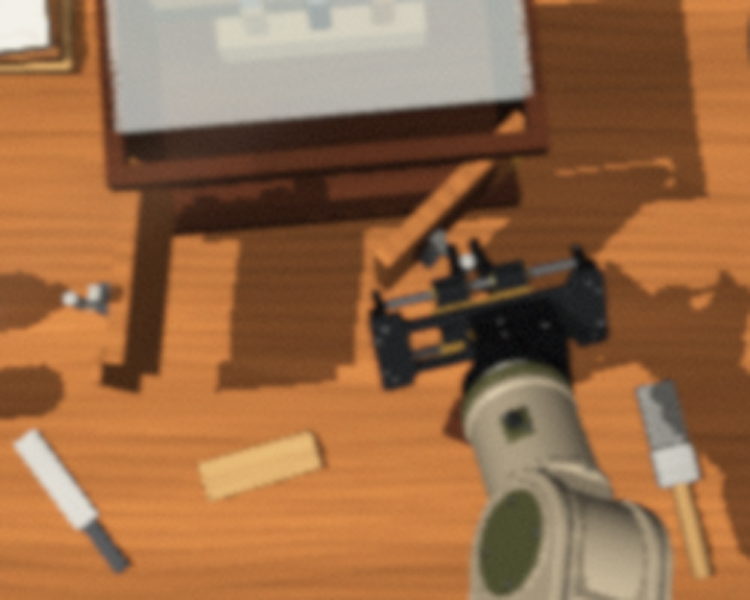

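Emit:
{"op": "play_rows", "data": {
  "steps": [
    [[0, 0, 0], 0, -0.3],
    [[0, 0, 0], 0, -0.3],
    [[0, 0, 0], 0, -0.3],
    [[0, -20, 0], 0, -0.3],
    [[0, -30, 0], 0, -0.5],
    [[0, -30, -10], 0, -1],
    [[0, 0, 0], 0, -1]
  ]
}}

```text
clock: 22.05
tool_pos: [0.5078, -0.102, 0.3883]
ee_rot: [-1.602, -1.984, 0.793]
wrist_force: [-0.1, -0.5, 0.8]
width: 0.014
```

Run:
```python
from h import *
import cv2
p,M=st(); tip=p+.07*M[:,1]; print(tip)
im=imaging.get_image("top"); cv2.imwrite(f"pics/top15.png",cv2.resize(im[150:350,200:450],None,fx=3,fy=3,interpolation=cv2.INTER_CUBIC))
th=43
print('edge',Rr(th,0,.17),Rr(th,.016,.17))
W=[(*(Rr(th,.0,.165)+[-.03,.06]),.31),(*(Rr(30,.032,.165)+[0,.02]),.30)]+[(*Rr(t,.032,.165),.30) for t in range(36,110,8)]
path(W,M,tip)
```

```text
t 22.05 q [-0.245 -0.409  0.424  2.12  -0.229  0.658  2.123] p [ 0.5078 -0.102   0.3883] F [-0.1 -0.5  0.8] w 0.014
[[-0.211  0.708 -0.674]
 [ 0.978  0.153 -0.145]
 [ 0.    -0.69  -0.724]]
hold [ 0.5439 -0.0942  0.3531]
[ 0.5573677  -0.0913262   0.34000486]
edge [ 0.57531456 -0.01463962] [ 0.58595825 -0.0026934 ]
[0.549 0.042 0.31 ] [132.1  35.2   8. ]
[0.633 0.045 0.3  ] [-14.4  66.8 -49.9]
[0.617 0.017 0.3  ] [-24.2 -15.3  14.6]
[0.598 0.004 0.3  ] [ -8.8 -15.7  15. ]
[ 0.581 -0.012  0.3  ] [-11.8 -14.7  14. ]
[ 0.566 -0.03   0.3  ] [-14.5 -13.4  12.7]
[ 0.553 -0.05   0.3  ] [-16.9 -11.8  11.2]
[ 0.544 -0.071  0.3  ] [-19.   -9.9   9.5]
[ 0.538 -0.094  0.3  ] [-20.7  -7.9   7.5]
[ 0.535 -0.117  0.3  ] [-22.1  -5.8   5.5]
[ 0.535 -0.14   0.3  ] [-23.   -3.5   3.3]
[ 0.538 -0.164  0.3  ] [-23.4  -1.1   1.1]
```

View pics/top15.png

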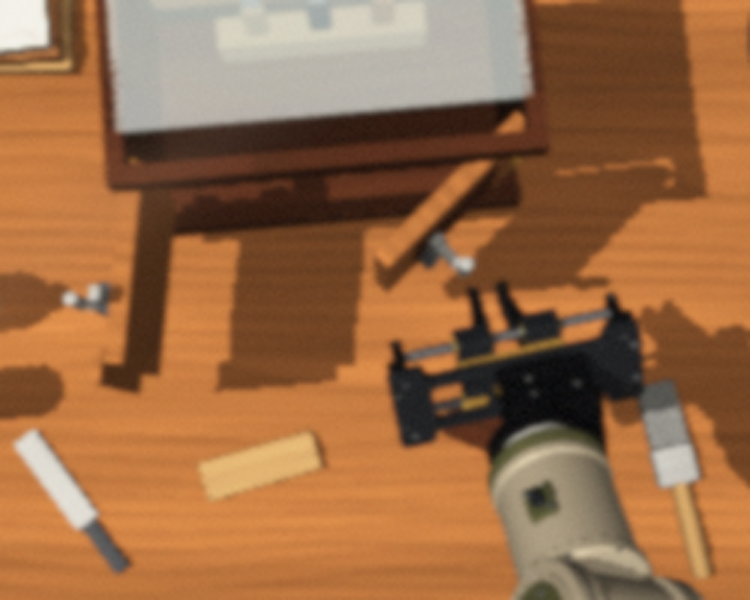

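Emit:
{"op": "play_rows", "data": {
  "steps": [
    [[33, 0, 0], 0, -1],
    [[33, 0, 0], 0, -1],
    [[33, 0, 0], 0, -1],
    [[33, 0, 0], 0, -1],
    [[-3, 30, -10], 0, -1],
    [[-3, 30, -10], 0, -1],
    [[-4, 30, -10], 0, -1],
    [[0, 0, 0], 0, -1]
  ]
}}

```text
clock: 22.9
tool_pos: [0.5668, 0.0377, 0.3384]
ee_rot: [-1.59, -1.978, 0.804]
wrist_force: [-0.1, -0.5, -0.4]
width: 0.0004
```

Run:
```python
from h import *
import cv2
p,M=st(); tip=p+.07*M[:,1]; print(tip)
im=imaging.get_image("top"); cv2.imwrite(f"pics/top16.png",cv2.resize(im[150:350,200:450],None,fx=3,fy=3,interpolation=cv2.INTER_CUBIC))
W=[(*Rr(t,.032,.165),.30) for t in range(36,110,8)]
path(W,M,tip)
```

```text
t 22.9 q [-0.15  -0.218  0.037  2.122 -0.158  0.449  1.789] p [0.5668 0.0377 0.3384] F [-0.1 -0.5 -0.4] w 0.0004
[[-0.214  0.698 -0.683]
 [ 0.977  0.154 -0.148]
 [ 0.002 -0.699 -0.715]]
hold [0.6024 0.0456 0.3027]
[0.61568777 0.04851173 0.28946539]
[0.617 0.017 0.3  ] [-30.8 -11.   -4.1]
[0.598 0.004 0.3  ] [ -8.8 -15.6  15.2]
[ 0.581 -0.012  0.3  ] [-11.7 -14.5  14.2]
[ 0.566 -0.03   0.3  ] [-14.4 -13.2  12.9]
[ 0.553 -0.05   0.3  ] [-16.9 -11.7  11.4]
[ 0.544 -0.071  0.3  ] [-19.   -9.9   9.6]
[ 0.538 -0.094  0.3  ] [-20.7  -7.9   7.7]
[ 0.535 -0.117  0.3  ] [-22.   -5.8   5.6]
[ 0.535 -0.14   0.3  ] [-22.9  -3.5   3.4]
[ 0.538 -0.164  0.3  ] [-23.4  -1.2   1.1]
```

View pics/top16.png

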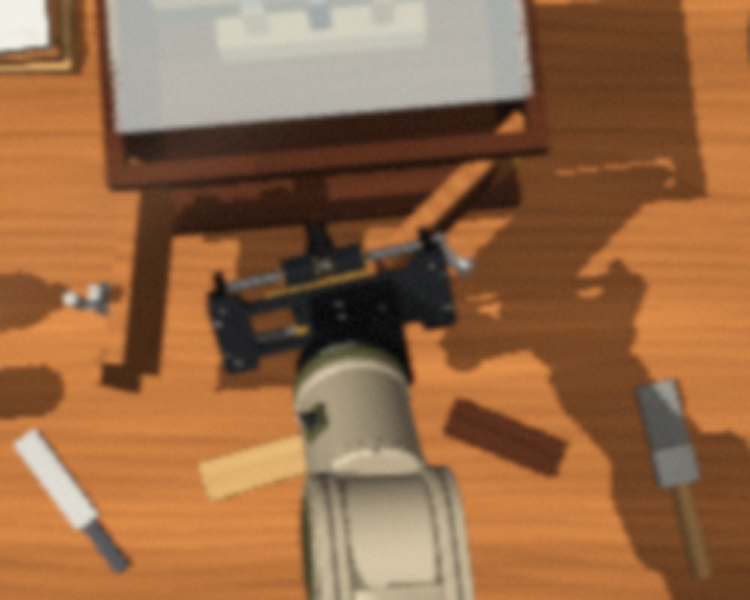

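Emit:
{"op": "play_rows", "data": {
  "steps": [
    [[0, -11, -11], 0, -1],
    [[-15, 0, 0], 0, -1],
    [[-16, 0, 0], 0, -1],
    [[-9, -15.5, 15], 0, -1],
    [[0, 0, 0], 0, -1]
  ]
}}

```text
clock: 23.45
tool_pos: [0.5512, -0.0084, 0.3582]
ee_rot: [-1.596, -1.979, 0.797]
wrist_force: [-0.6, 0.9, -0.2]
width: 0.0003
```

Run:
```python
from h import *
import cv2
p,M=st(); tip=p+.07*M[:,1]; print(tip)
im=imaging.get_image("top"); cv2.imwrite(f"pics/top17.png",cv2.resize(im[150:350,200:450],None,fx=3,fy=3,interpolation=cv2.INTER_CUBIC))
W=[(*Rr(t,.032,.165),.302) for t in range(52,110,8)]
path(W,M,tip)
```

```text
t 23.45 q [-0.159 -0.279  0.148  2.125 -0.232  0.515  1.938] p [ 0.5512 -0.0084  0.3582] F [-0.6  0.9 -0.2] w 0.0003
[[-0.211  0.703 -0.679]
 [ 0.978  0.154 -0.145]
 [ 0.003 -0.695 -0.719]]
hold [ 5.870e-01 -5.000e-04  3.228e-01]
[0.60034886 0.00237075 0.30956258]
[ 0.581 -0.012  0.302] [ -9.6 -10.7  20.8]
[ 0.566 -0.03   0.302] [-14.5 -13.3  12.8]
[ 0.553 -0.05   0.302] [-16.9 -11.7  11.3]
[ 0.544 -0.071  0.302] [-19.   -9.9   9.5]
[ 0.538 -0.094  0.302] [-20.7  -7.9   7.6]
[ 0.535 -0.117  0.302] [-22.1  -5.8   5.5]
[ 0.535 -0.14   0.302] [-22.9  -3.5   3.3]
[ 0.538 -0.164  0.302] [-23.4  -1.2   1. ]
```

View pics/top17.png

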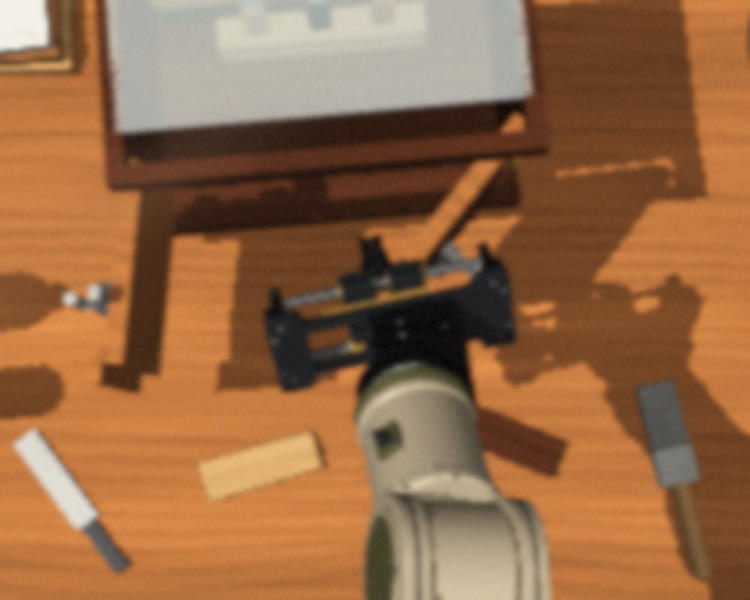

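Emit:
{"op": "play_rows", "data": {
  "steps": [
    [[-10, -10, 17], 0, -1],
    [[-14.5, -13, 13], 0, -1],
    [[-17, -11.5, 11], 0, -1],
    [[-19, -10, 9.5], 0, -1],
    [[0, 0, 0], 0, -1]
  ]
}}

```text
clock: 24.0
tool_pos: [0.4993, -0.0818, 0.3529]
ee_rot: [-1.597, -1.979, 0.796]
wrist_force: [1.1, 0.9, 0.2]
width: 0.0002
```

Run:
```python
from h import *
import cv2
p,M=st(); tip=p+.07*M[:,1]; print(tip)
im=imaging.get_image("top"); cv2.imwrite(f"pics/top18.png",cv2.resize(im[150:350,200:450],None,fx=3,fy=3,interpolation=cv2.INTER_CUBIC))
W=[(*Rr(t,.032,.165),.302) for t in range(84,110,8)]
path(W,M,tip)
```

```text
t 24.0 q [-0.168 -0.399  0.332  2.199 -0.292  0.589  2.153] p [ 0.4993 -0.0818  0.3529] F [1.1 0.9 0.2] w 0.0002
[[-0.211  0.703 -0.679]
 [ 0.978  0.153 -0.144]
 [ 0.003 -0.694 -0.72 ]]
hold [ 0.5351 -0.074   0.3175]
[ 0.54849782 -0.07110883  0.3043265 ]
[ 0.538 -0.094  0.302] [-19.8  -9.5  12.3]
[ 0.535 -0.117  0.302] [-22.1  -5.8   5.5]
[ 0.535 -0.14   0.302] [-23.   -3.5   3.3]
[ 0.538 -0.164  0.302] [-23.4  -1.2   1. ]
```

View pics/top18.png

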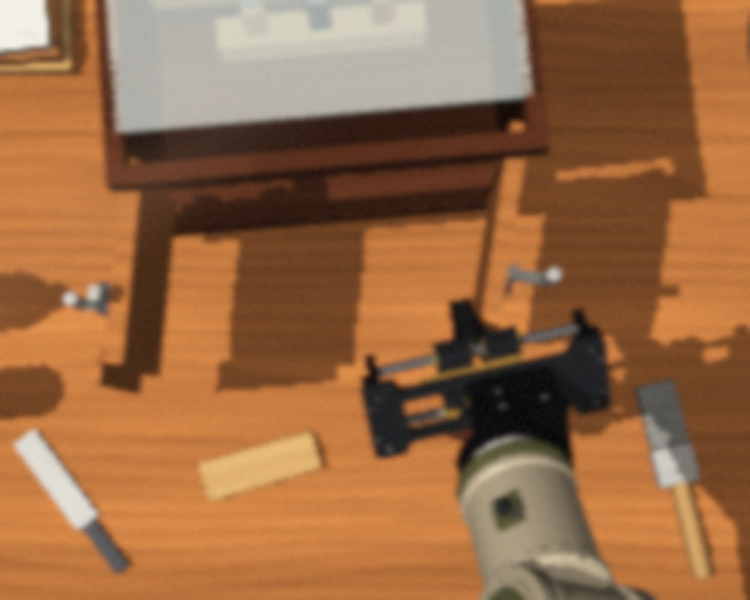

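Emit:
{"op": "play_rows", "data": {
  "steps": [
    [[-20, -9, 11], 0, -1],
    [[-20, -6, 6], 0, -1],
    [[0, 0, 0], 0, -1],
    [[25, 0, 0], 0, -1],
    [[25, -10, 0], 0, -1],
    [[0, -40, -20], 0, -1],
    [[0, -40, -20], 0, -1],
    [[0, 0, 0], 0, -1]
  ]
}}

```text
clock: 24.85
tool_pos: [0.4499, -0.0851, 0.4126]
ee_rot: [-1.608, -1.972, 0.795]
wrist_force: [1.3, -1.2, -0.3]
width: 0.0006
```

Run:
```python
from h import *
import cv2
p,M=st()
for n in("side","top"): cv2.imwrite(f"pics/{n}19.png",imaging.get_image(n))
```

```text
t 24.85 q [ 0.223 -0.498  0.054  2.157 -0.45   0.793  2.258] p [ 0.4499 -0.0851  0.4126] F [ 1.3 -1.2 -0.3] w 0.0006
[[-0.202  0.706 -0.679]
 [ 0.979  0.145 -0.141]
 [-0.001 -0.693 -0.721]]
hold [ 0.4859 -0.0777  0.3773]
```

View pics/top19.png

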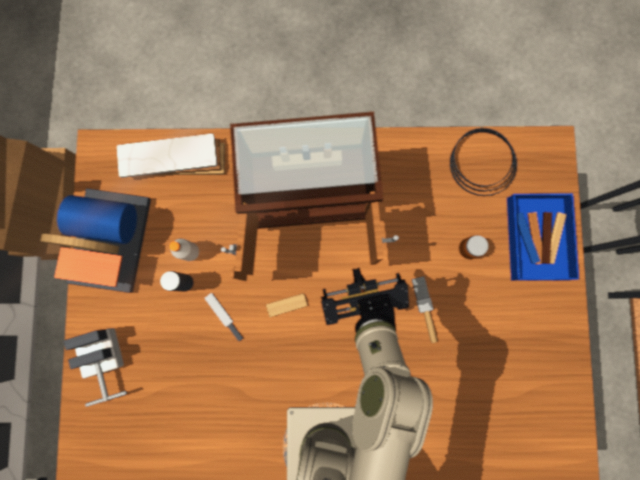

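View pics/side19.png

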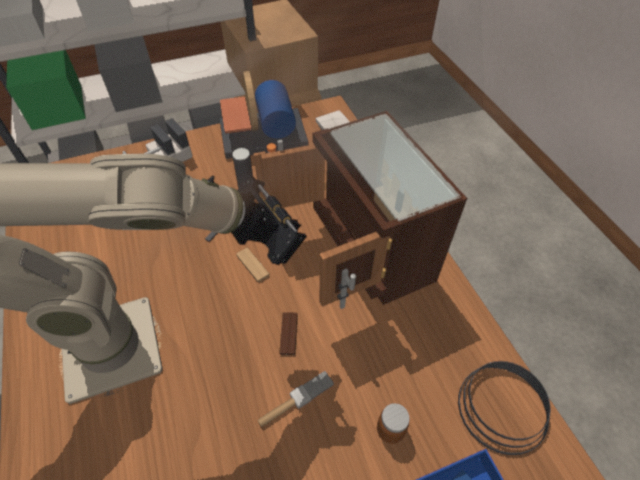

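Run:
```python
from h import *
import cv2
im=cv2.imread("pics/top19.png")
cv2.imwrite("pics/z19.png",cv2.resize(im[190:290,210:420],None,fx=3.5,fy=3.5,interpolation=cv2.INTER_CUBIC))
for px,H,sg,r0 in(((223,249.5),H1,-1,(-.042,-.115)),((397,238.5),H2,1,(-.042,.115))):
    X=onz("top",*px,.275)[:2]-H; v=np.array([np.cos(A)*X[0]+np.sin(A)*X[1],-np.sin(A)*X[0]+np.cos(A)*X[1]])
    d=np.degrees(np.arctan2(v[1],v[0])-np.arctan2(r0[1],r0[0]))*sg
    print(np.linalg.norm(v),d%360)
```

```text
0.1229210810939588 99.91916792480788
0.1296431207043547 90.37373082324689
```

View pics/z19.png

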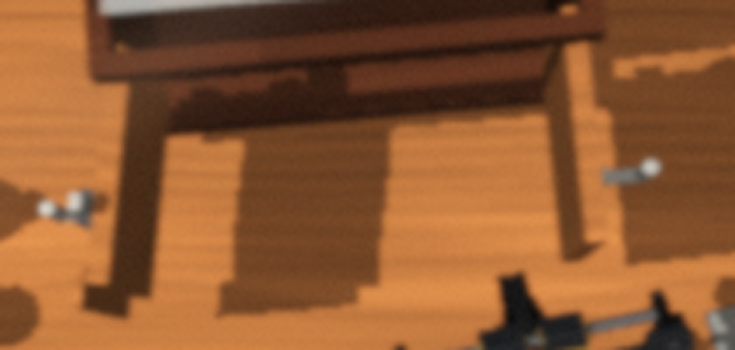

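Both doors are wide open: bar tops at zoom (45,208) and (651,168) put them at about 100° and 90°, and the radii of 123 and 130 mm fit the given 122 mm. The arm is clear of everything, so I'm handing in.

Run:
```python
from plant import order
print(order.hand_in())
```

```text
the job is handed in; nothing more can be done
None
```

Both doors are open and the job is handed in, at about 25 s of the 72 s allowed. The hand-in gave no verdict.

- **Reaching the bars:** A downward-pointing tool could not get past the top rail, and the interface turns the tool only about its own finger axis. I drove the arm against its reach limits in free air until the tool leaned about 45° towards the cabinet. During this joint 6 sat at 2.057 to 2.059 rad, just inside its 2.06 limit. Joint 2 later reached about -0.499 against -0.5.
- **Left door:** I pinched the short bolt, drew it down about 24 mm and pulled the door to about 39°. I then pushed it the rest of the way from inside with closed fingers.
- **Right door:** I did the same with the long bolt, drawn up about 24 mm, pulling the door to about 43° before pushing.
- **Bolts and forces:** The camera showed the short bolt's end clear of its rail. The long bolt's plate had risen by the right amount. The first small pull on each door met no extra resistance. The highest wrist force I read was about 19 N, while leading the right door after its bolt was clear. I could not read the bolt-to-rail force directly.
- **Last checks:** From the bars in the top picture, the left door stands at about 100° and the right at about 90°. The right bar measured 130 mm from its hinge instead of 122 mm, so that angle is uncertain by a few degrees, still well above 72°. By eye, the bench items had not moved. The gripper was clear of both doors, with wrist force at noise level.

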